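# Load the hold-down press with a square pile of plates

## Robot

A 6-joint arm with a two-finger parallel gripper is mounted at the origin on a cart in front of the work surface, level with it; the furniture and walls round the work are solid. World frame = base frame: x ahead of the robot, y to its left, z up, the work surface at z = 0. Lengths are in mm, angles in rad, forces in N, time in s.
With the tool pointing down it reaches from about 225 to 875 mm from the base axis. Payload 3.4 kg.
Tool frame: the origin (TCP) lies where the fingers leave the gripper's body, on its centre line; the fingertips stand 73 mm ahead of it and the grasp point (between the pads) lies 54 mm ahead of it; z points along the fingers, y is the line along which they close (so a half turn about z gives the same grasp; the last joint's range is limited). The gripper opens to 85 mm and grips with 20 to 120 N. Pads are 22 mm wide; open, the fingers measure 114 mm over their backs; the gripper's body (76 mm by 85 mm) begins 54 mm behind the grasp point. The pads swing forward as they close: fully open they stand 13 mm farther back than shut.
Start: joints at [-0.121, 0.276, 1.505, -0, 1.361, -0.121], TCP at [575.026, -0.009, 303.928] pointing down, gripper open.
Joint ranges: [-2.89, 2.89], [-0.75, 2.08], [0.22, 2.7], [-1.18, 4.32], [0.11, 2.71], [-2.7, 2.7]. Speed limits (rad/s): [2.57, 2.57, 3.14, 3.14, 3.14, 3.14].

## Interface

Orientations are given as a unit quaternion [w, x, y, z].
In Python, from plant import ctrl, viewer, ticket gives the robot as it stands.
- The arm moves only by the tool apply_moves, never from a script. Its argument "commands" is a list that holds one entry, the list of rows, each a list of 7 numbers: the shift along the tool's x, y, z in units of 0.4 m (1.0 is 0.4 m), then the turn, a rotation vector about the tool's x, y, z in units of 120 degrees (1.0 is 120 degrees), then the opening, from 0 (shut) to 1 (fully open). In form: [[[tx, ty, tz, ax, ay, az, gripper], ...]]. A call has 1 to 20 rows; each row is the pose to reach, as a shift and turn from the pose commanded when the call began, along the tool's axes at that moment; what a row does not reach only later rows make up. A row lasts 1/10 s, in which the tool goes at most 50 mm and 8.59 degrees, less where a joint would pass 70% of its speed; a pose out of reach is approached as far as the arm can. A call with a number of a shift or a turn outside -1 to 1 is refused whole. A call with a gripper value outside its range is refused whole. The fingers move at their own pace and stop on an object; "force" is the grip in N (left out, the last holds). Time passes only in rows, so rows that repeat a pose let the fingers close. It gives the time, the measured TCP pose, the force, the opening and the grip force at its end, in the units of the state.
- ctrl.state(): the state, without advancing time (a new reading comes with each control period).
- viewer.snapshot(name): name is "scene" or "side" or "wrist"; returns a dict with "image" (420x560x3 uint8, red, green, blue), "depth" (420x560 float32, mm along the optical axis (not along the pixel's ray), 0 where there is no reading), "intrinsics" (3x3 intrinsics, pixels), "view" (4x4, takes a point from world to camera coordinates). Camera axes: x right, y up, looking along -z (the intrinsics and any distortion apply to the point x, -y, -z); pixel columns grow to the right and rows downward; lengths in mm; the calibration is good to about 2 mm. A picture is of the moment at which its call begins.
- ticket.sign_off(): hands the job in; it is judged then, once.
Trained networks look in the newest picture that a camera, given by its name, has taken for a name from the list of things; names that differ only in an ending like _2 or _b are one class to them, and where a whole thing is asked for, a point or a joint stands for the part that bears it (a point fixed in the world has none). Each returns a list of dicts, best first, with "conf" (0 to 1); they miss things now and then, are a little off and sometimes report something else, mostly with a low value. They report only what shows in the picture. A call takes as long as a camera call.
- viewer.find_in(camera, thing): "position" ([x, y, z] in mm, in world coordinates, good to about 4 mm: the middle of the surface that is visible of it).
The state is a dict: "clock": time; "qpos": joint angles; "dq": joint speeds; "joint_efforts": joint torques, N m; "position": TCP position; "ee_rot": TCP orientation; "wrist_force": force on the tool from outside, world axes, zero at the start; "moment": the same for the moment, N m; "width": opening from 0.0 (shut) to 1.0 (fully open); "grip_force": force on a finger pad.
Only numpy, scipy, OpenCV 4.12 (cv2) and the standard library are available. Lean on these libraries where they do the work, as an engineer would, in place of code of your own. Each camera call takes 0.05 s, during which the arm holds its last target. There are 200 camera calls.

## Task

Load the hold-down press for stack drilling. Lift its lever all the way to raise the foot, take the red setting plate out and lay it flat in the flat grey tray, then pile all the bare aluminium plates from the bench flat and squarely on one another within the yellow outline on the press bed, sliding them in under the raised foot, and last swing the lever fully down so that the foot clamps the pile. Leave the other things on the bench where they are.

Things in the scene. Friction and masses are not known exactly. Their poses are not given: they have to be found in the camera images.
- seat (a point): centre of the yellow outline (158 x 58 mm) on the level bed of the fixed press, 12 mm above the bench. x: along the pile, away from the robot; y left; z up. Bed: x -95 to 155, y +-45 mm; two 8 mm guide posts, 46 high, at x 36, y +-34 (plates slide in between, 5 mm play each side); column x 100 to 138; overhanging head x 46 to 138, y +-28, z 95 to 141 mm
- lever_pivot (a point): axis of the lever, in a fork on the right (-y) side of the press head, 118 mm above the bed; the lever turns about the direction of the seat's x axis, in the upright plane across the press
- lever_knob (a point): centre of the lever's red knob: horizontal cylinder, 22 mm in diameter, 26 mm long along the seat's x, 95 mm from lever_pivot, at the end of a 10 mm rod that points to the right (-y). It can be pinched from above across its two flat ends and carried round an arc (it turns between the fingers), or pushed. Its frame turns with the lever
- lever (a joint): lever angle in rad: 0 = fully down on its stop (rod points right and 0.45 rad below level, foot down), 1.25 = fully up on its stop (0.8 rad above level, foot raised). Moves with 2 to 5 N at the knob; its stiff pivot holds it wherever it is left
- setting_plate: red painted plate, 150 x 50 x 10 mm, 0.2 kg, loose; lies on the press bed within the outline at the start, its far end under the foot. Origin: centre of the underside; x along its length, z up
- tray: flat grey sheet-metal tray, nearly empty, fixed, 248 x 198 x 22 mm outside, walls 3 mm, floor about 1 mm thick. Origin: centre of the underside; x along its long side, z up
- plate_1: bare aluminium plate, 150 x 50 x 10 mm, about 0.2 kg, loose, with two dark punch dots; starts flat on the bench; three or all of the four plates are there. All are alike and any order will do. Origin: centre of the underside; x along its length, z up
- plate_2: bare aluminium plate, 150 x 50 x 10 mm, about 0.2 kg, loose, with two dark punch dots; starts flat on the bench; three or all of the four plates are there. All are alike and any order will do. Origin: centre of the underside; x along its length, z up
- plate_3: bare aluminium plate, 150 x 50 x 10 mm, about 0.2 kg, loose, with two dark punch dots; starts flat on the bench; three or all of the four plates are there. All are alike and any order will do. Origin: centre of the underside; x along its length, z up
- plate_4: bare aluminium plate, 150 x 50 x 10 mm, about 0.2 kg, loose, with two dark punch dots; starts flat on the bench; three or all of the four plates are there. All are alike and any order will do. Origin: centre of the underside; x along its length, z up
- tape_white: bystander, to be left alone: roll of white tape, 88 mm across, 37 high, loose. Origin: centre of the underside
- tape_clear: bystander, to be left alone: roll of cream tape, 105 mm across, 49 high, loose. Origin: centre of the underside
- pack_kraft: bystander, to be left alone: brown cardboard pack, 60 x 85 x 50 mm, loose. Origin: centre of the underside
- foot: spring foot of the press, 26 x 44 mm, over the far end of the pile (seat x 53 to 79 mm). Origin: centre of its underside, 26 mm above the bed with the lever down, 75 mm with it up. Plates cannot come straight down past it: lower them about 60 mm nearer the robot, then move them in along +x below it. It yields up to 32 mm upward on its spring (2 to 4 N)

How it is judged:
By the outcome, as a careful person would: the job done as asked, in the order asked, and still so for the second after the job is handed in, with the robot touching nothing.
Of plate_1, plate_2, plate_3, plate_4 only 3 to 4 are there at a start; the rules pass over those that are not, and their reading is None.
At some moment in a run one of plate_1, plate_2, setting_plate may be knocked a few centimetres aside while the robot is not near it.
Once in a run the grip may slacken for a moment while it holds something.
It also fails if it takes over 210 s, if anything falls off the work surface, if the arm or the gripper's body presses on something with over 40 N, if the wrist force passes 120 N, or if a joint passes its speed limit or range.

## Working session

There is one attempt and no reset: what is moved stays moved. The work goes in short steps, Python scripts to look and compute and a tool call to move; the robot and the scene stay as the last step left them, time stands still between calls to the robot, and variables do not carry over. Pictures are saved under pics/ and viewed, at most 14 in all, crops included, and the job is handed in when it is done.

Besides the shell and the picture viewer there is one more tool, called after "Request:" as a command line: name --argument value ..., lists and objects as JSON in quotes. apply_moves: Moves the arm, as the interface text tells. Shifts and turns lie within -1 to 1; 1 stands for 0.4 m of shift or 120 degrees of turn. Its arguments: {"type":"object","properties":{"commands":{"type":"array"},"force":{"type":"number"}},"required":["commands"]}

```bash
ls; mkdir -p pics
python3 - <<'E'
from plant import ctrl, viewer
import cv2,numpy as np
print(ctrl.state())
ims=[]
for n in ("scene","side"):
    s=viewer.snapshot(n); cv2.imwrite(f"pics/{n}0.png",s["image"][:,:,::-1]); np.savez(f"{n}0.npz",**s)
    print(n,s["intrinsics"],s["view"].round(3))
    for t in ("plate_1","setting_plate","tray","lever_knob","foot","tape_white","tape_clear","pack_kraft"):
        print(t,[(np.round(d["position"]).tolist(),round(d["conf"],2)) for d in viewer.find_in(n,t)])
E
```

```text
pics
{'clock': 0.0, 'qpos': array([-1.20989802e-01,  2.76594537e-01,  1.50612609e+00,  2.65218749e-05,
        1.36067989e+00, -1.20966425e-01]), 'dq': array([ 8.52039839e-04, -2.83842005e-05, -1.22005785e-04,  1.13587668e-04,
       -9.85025085e-04, -1.43744827e-03]), 'joint_efforts': array([ 6.20495921e-04, -4.16768074e+01, -2.45808578e+01, -1.52056768e-04,
        1.11346930e-02,  1.69860516e-05]), 'position': array([5.74613305e+02, 5.51177220e-02, 3.03042648e+02]), 'ee_rot': array([-7.19636943e-04,  7.07116721e-01,  7.07096263e-01, -5.47157646e-04]), 'wrist_force': array([-0.3092457 ,  0.12059635,  0.20513233]), 'moment': array([ 0.0482509 ,  0.03674391, -0.00924465]), 'grip_force': 0.0, 'width': 0.997884751068591}
scene [[490.8382996    0.         275.55881115]
 [  0.         490.8382996  202.80436304]
 [  0.           0.           1.        ]] [[-6.920000e-01 -7.220000e-01  1.100000e-02  2.993820e+02]
 [ 5.170000e-01 -4.850000e-01  7.050000e-01 -4.648930e+02]
 [-5.040000e-01  4.930000e-01  7.090000e-01 -1.207198e+03]
 [ 0.000000e+00  0.000000e+00  0.000000e+00  1.000000e+00]]
p
[... 612 characters left out ...]
0000e-02 -5.730000e-01  8.190000e-01 -2.090200e+02]
 [-8.100000e-02  8.150000e-01  5.730000e-01 -1.063028e+03]
 [ 0.000000e+00  0.000000e+00  0.000000e+00  1.000000e+00]]
plate_1 [([406.0, -361.0, 11.0], 0.89), ([398.0, -189.0, 11.0], 0.75), ([612.0, 228.0, 13.0], 0.7), ([437.0, 254.0, 10.0], 0.6), ([618.0, -303.0, -0.0], 0.53)]
setting_plate [([512.0, 29.0, 20.0], 0.66)]
tray [([617.0, -302.0, 1.0], 0.59)]
lever_knob [([639.0, -86.0, 103.0], 0.68), ([608.0, 59.0, 52.0], 0.63), ([804.0, -0.0, 48.0], 0.38)]
foot [([593.0, 38.0, 52.0], 0.64)]
tape_white [([769.0, 121.0, 33.0], 0.92)]
tape_clear [([423.0, -511.0, 34.0], 0.94), ([607.0, 57.0, 49.0], 0.27)]
pack_kraft [([804.0, 4.0, 50.0], 0.65)]
```

View pics/scene0.png

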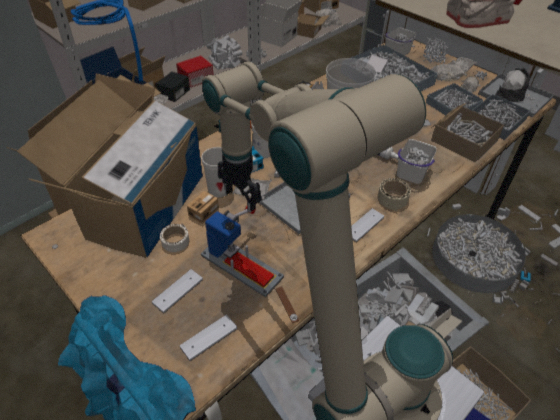

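View pics/side0.png

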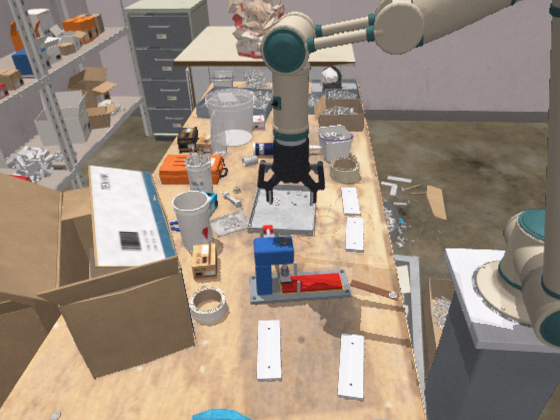

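The pictures show four aluminium plates: side pixels (270,350), (352,365), (350,200) and (355,235). The press has the red plate on it (side 312,283), the tray is at (285,210), and the red knob is at about (267,230), mostly hidden by the gripper. I'll measure poses from the point clouds next.

```bash
cat > h.py <<'E'
import numpy as np, cv2
from plant import ctrl, viewer
def cloud(s):
    d=s["depth"]; K=s["intrinsics"]; v,u=np.mgrid[:d.shape[0],:d.shape[1]]
    c=np.stack([(u-K[0,2])/K[0,0]*d,-(v-K[1,2])/K[1,1]*d,-d,np.ones_like(d)],-1)
    p=(c@np.linalg.inv(s["view"]).T)[...,:3]; p[d==0]=np.nan
    return p
def near(P,c,r,z0,z1):
    return (np.hypot(P[...,0]-c[0],P[...,1]-c[1])<r)&(P[...,2]>z0)&(P[...,2]<z1)
def rect(P,m):
    "largest blob of mask m: centre, sizes, yaw of long side (deg), median z"
    n,l,st,_=cv2.connectedComponentsWithStats(m.astype(np.uint8))
    k=1+np.argmax(st[1:,4]); q=P[l==k]
    (cx,cy),(w,h),a=cv2.minAreaRect(q[:,:2].astype(np.float32))
    if w<h: w,h,a=h,w,a+90
    a=(a+90)%180-90
    return np.round([cx,cy,w,h,a,np.median(q[:,2]),len(q)],1).tolist()
def snap(n,f=None):
    s=viewer.snapshot(n)
    if f: cv2.imwrite("pics/"+f,s["image"][:,:,::-1])
    return s
def red(I):
    h=cv2.cvtColor(I,cv2.COLOR_RGB2HSV).astype(int); return ((h[...,0]<8)|(h[...,0]>172))&(h[...,1]>150)&(h[...,2]>60)
def blue(I):
    h=cv2.cvtColor(I,cv2.COLOR_RGB2HSV).astype(int); return (h[...,0]>100)&(h[...,0]<130)&(h[...,1]>120)
def bright(I):
    h=cv2.cvtColor(I,cv2.COLOR_RGB2HSV).astype(int); return (h[...,1]<50)&(h[...,2]>130)
E
python3 - <<'E'
from h import *
for n in ("scene","side"):
    s=dict(np.load(n+"0.npz")); P=cloud(s); I=s["image"]
    print(n)
    for c in ((430,252),(610,226),(403,-365),(398,-189)):
        try: print(c,rect(P,near(P,c,100,4,17)&bright(I)))
        except Exception as e: print(c,e)
    print("bench z", np.nanmedian(P[near(P,(520,180),40,-20,20)][:,2]))
    r=red(I)
    print("red plate",rect(P,r&near(P,(517,26),120,10,35)))
    m=r&near(P,(640,-60),90,60,200); print("knob",m.sum(), P[m].min(0) if m.any() else 0,P[m].max(0) if m.any() else 0)
    m=blue(I)&near(P,(620,40),110,90,175); print("head",rect(P,m)); 
    m2=m&(P[...,2]>148);print("headtop",rect(P,m2))
    m=near(P,(540,30),150,8,16)&~r&~bright(I)&(P[...,0]<700);print("bed",rect(P,m))
    m=near(P,(653,-290),160,14,30);print("tray rim",rect(P,m), np.nanpercentile(P[m],[1,99],axis=0).round(1))
E
```

```text
scene
(430, 252) [435.6, 244.7, 149.0, 53.5, 85.7, 10.6, 924.0]
(610, 226) [613.9, 216.0, 152.7, 55.1, -83.8, 10.7, 756.0]
(403, -365) [408.0, -374.2, 154.7, 52.7, -88.3, 11.0, 468.0]
(398, -189) attempt to get argmax of an empty sequence
bench z 0.6546214927896017
red plate [523.6, 22.2, 150.9, 53.5, 8.8, 22.7, 672.0]
knob 9 [ 631.77942021 -103.82188243   85.38813923] [653.79490183 -84.7038365  103.25770482]
head [614.2, 33.0, 90.7, 65.4, 7.9, 150.0, 701.0]
headtop [614.3, 37.4, 89.2, 55.2, 9.5, 153.4, 383.0]
bed [554.7, 25.7, 251.4, 93.3, 9.4, 12.5, 741.0]
tray rim [727.3, -259.5, 110.6, 29.8, 89.5, 21.8, 105.0] [[ 538.8 -327.8   14.3]
 [ 797.9 -185.7   29.6]]
side
(430, 252) [435.4, 244.9, 151.8, 50.0, 85.2, 9.6, 1530.0]
(610, 226) [612.8, 217.4, 152.1, 49.8, -83.7, 9.8, 1354.0]
(403, -365) [407.7, -369.6, 151.2, 50.1, -88.4, 8.9, 414.0]
(398, -189) [404.5, -197.9, 156.2, 48.6, 85.9, 9.1, 558.0]
bench z -0.24120893407229005
red plate [525.4, 22.8, 147.6, 54.0, 10.2, 21.3, 797.0]
knob 47 [ 632.37403311 -100.04720399   89.34966707] [657.2256447  -80.54001758 105.67969961]
head [616.1, 38.0, 88.8, 57.7, 7.9, 147.3, 1036.0]
headtop [616.2, 37.1, 88.8, 56.0, 7.9, 152.3, 507.0]
bed [545.7, 26.5, 228.2, 90.5, 9.4, 11.6, 806.0]
tray rim [746.8, -290.8, 225.6, 102.4, -78.9, 21.1, 243.0] [[ 523.2 -437.8   14.2]
 [ 792.4 -185.    29.6]]
```

```bash
cat >> h.py <<'E'
from scipy.spatial.transform import Rotation as Ro
def down(psi):
    c,s=np.cos(np.radians(psi)),np.sin(np.radians(psi))
    return Ro.from_matrix(np.array([[-s,c,0],[c,s,0],[0,0,-1.]]))
SEAT=np.array([525.,22.,12.]); YAW=9.2
def seat(x,y,z=0):
    c,s=np.cos(np.radians(YAW)),np.sin(np.radians(YAW))
    return [SEAT[0]+c*x-s*y,SEAT[1]+s*x+c*y,SEAT[2]+z]
def unseat(p):
    c,s=np.cos(np.radians(YAW)),np.sin(np.radians(YAW)); d=np.array(p)[...,:3]-SEAT
    return np.stack([c*d[...,0]+s*d[...,1],-s*d[...,0]+c*d[...,1],d[...,2]],-1)
def plan(wps):
    "wps: (x,y,z,psi) TCP targets, tool down; prints row numbers and how many rows each needs"
    st=ctrl.state(); p0=np.array(st["position"]); q=np.array(st["ee_rot"]); R0=Ro.from_quat(q[[1,2,3,0]])
    lp,lR=p0,R0
    print("at",p0.round(1),"t",round(st["clock"],1),"w",round(st["width"],3),"F",np.round(st["wrist_force"],1))
    for x,y,z,psi in wps:
        p=np.array([x,y,z]);R=down(psi)
        t=R0.inv().apply(p-p0)/400; r=(R0.inv()*R).as_rotvec(degrees=True)/120
        n=max(np.linalg.norm(p-lp)/50,np.degrees((lR.inv()*R).magnitude())/8.59)
        print([round(float(v),4) for v in (*t,*r)],"rows",round(n+.5,1)); lp,lR=p,R
E
python3 -c "
from h import *
plan([(640,-110,290,9.2)])"
```

```text
at [575.   0. 304.] t 0.9 w 1.0 F [1.6 0.2 1. ]
[-0.275, 0.1624, 0.0349, 0.0001, 0.0, -0.0767] rows 3.1
```

Request:
apply_moves --commands '[[[-0.275, 0.163, 0.033, 0, 0, -0.077, 1], [-0.275, 0.163, 0.033, 0, 0, -0.077, 1], [-0.275, 0.163, 0.033, 0, 0, -0.077, 1], [-0.275, 0.163, 0.033, 0, 0, -0.077, 1], [-0.275, 0.163, 0.033, 0, 0, -0.077, 1]]]'

```text
clock: 1.4
position: [640.1, -110.3, 290.1]
ee_rot: [-0.001, 0.648, 0.761, -0.0]
wrist_force: [0.0, 0.7, -0.5]
width: 0.999
grip_force: 0.0
```

Run:
```python
from h import *
plan([])
out=[]
for n in ("scene","side","wrist"):
    s=snap(n,n+"1.png"); P=cloud(s); I=s["image"]
    m=red(I)&near(P,(640,-90),80,60,220)
    if m.any(): print(n,m.sum(),unseat(P[m]).min(0).round(1),unseat(P[m]).max(0).round(1),P[m].mean(0).round(1))
    m=red(I)&near(P,(525,22),120,15,35)
    if m.sum()>50: print("plate",rect(P,m))
    for c in ((435,245),(613,217),(408,-370),(405,-198)):
        m=near(P,c,100,4,17)&bright(I)
        if m.sum()>100: print(c,rect(P,m))
    m=near(P,(640,-290),175,12,30)&(P[...,0]>505)
    if m.sum()>50: print("tray",rect(P,m))
```

```text
at [ 640.1 -110.3  290.1] t 1.4 w 0.999 F [ 0.   0.7 -0.5]
scene 50 [  85.  -138.5   76.1] [ 111.  -122.8   97.5] [641.1 -91.1 100.8]
plate [523.4, 23.2, 152.7, 52.1, 9.0, 22.7, 660.0]
(435, 245) [435.8, 243.9, 149.7, 54.9, 85.0, 10.5, 937.0]
(613, 217) [612.9, 216.4, 150.7, 52.9, -83.8, 10.6, 752.0]
(408, -370) [408.3, -373.0, 153.0, 53.9, -87.7, 11.3, 513.0]
(405, -198) [399.5, -245.0, 60.5, 49.2, 88.7, 11.2, 144.0]
tray [687.1, -193.7, 196.5, 131.0, -37.4, 21.6, 305.0]
side 48 [  88.5 -137.9   76.6] [ 112.5 -121.5   93.9] [645.  -88.7 100.3]
plate [525.0, 23.3, 148.2, 53.7, 9.5, 21.3, 795.0]
(435, 245) [435.2, 244.0, 153.1, 50.2, 85.2, 9.6, 1520.0]
(613, 217) [612.7, 217.4, 153.3, 49.7, -83.7, 9.8, 1351.0]
(408, -370) [407.4, -370.4, 154.4, 49.6, -88.3, 9.2, 407.0]
(405, -198) [404.2, -198.8, 152.3, 48.6, 86.1, 9.2, 552.0]
tray [689.4, -323.3, 337.2, 158.6, 60.4, 19.4, 422.0]
wrist 710 [  86.3 -143.7   82.5] [ 110.8 -124.7   92.9] [643.3 -94.  101.6]
plate [521.2, 19.0, 145.2, 47.1, 9.2, 21.5, 6294.0]
(408, -370) [402.8, -324.7, 51.1, 50.6, -87.8, 9.6, 1172.0]
(405, -198) [400.3, -201.3, 150.1, 51.0, 86.6, 9.7, 5330.0]
tray [653.5, -206.1, 241.4, 170.7, -30.4, 20.4, 2596.0]
```

Run:
```python
from h import *
w=[]
def k(th): p=seat(98.7,-45-95*np.cos(th),118+95*np.sin(th)); return (p[0],p[1],p[2]+54,YAW)
a=k(-.39); w.append((a[0],a[1],215,YAW)); w.append(a)
for t in (-.2,0,.2,.4,.6,.8): w.append(k(t))
plan(w)
```

```text
at [ 639.7 -108.8  291.1] t 1.6 w 1.0 F [-0.1  0.6 -0.2]
[0.0364, 0.0161, 0.1903, 0.0, -0.0002, 0.0008] rows 2.1
[0.0363, 0.0161, 0.3581, 0.0, -0.0002, 0.0008] rows 1.8
[0.0232, 0.016, 0.315, 0.0, -0.0002, 0.0008] rows 0.9
[0.0185, 0.016, 0.2678, 0.0, -0.0002, 0.0008] rows 0.9
[0.0233, 0.0161, 0.2206, 0.0, -0.0002, 0.0008] rows 0.9
[0.0373, 0.0161, 0.1753, 0.0, -0.0002, 0.0008] rows 0.9
[0.0601, 0.0161, 0.1337, 0.0, -0.0002, 0.0008] rows 0.9
[0.0906, 0.0162, 0.0974, 0.0, -0.0002, 0.0008] rows 0.9
```

View pics/wrist1.png

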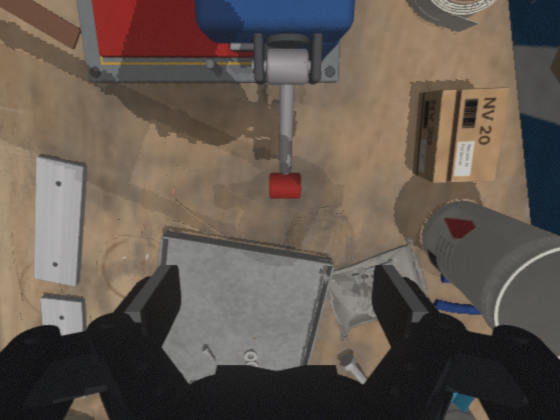

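The wrist view shows the knob at (285,185) with its axis level. The tray is at (250,310) with two small bits at (210,352) and (251,355). State readings are about 1 mm noisy, so I'll track the commanded pose instead.

```bash
cat >> h.py <<'E'
import json,os
def cmd():
    d=json.load(open("cmd.json")); return np.array(d[0]),Ro.from_quat(d[1])
def setcmd(p,R): json.dump([list(map(float,p)),R.as_quat().tolist()],open("cmd.json","w"))
def did(row):
    "record the last row of the call just made"
    p,R=cmd(); setcmd(p+R.apply(np.array(row[:3])*400),R*Ro.from_rotvec(np.array(row[3:6])*120,degrees=True))
def plan(wps):
    st=ctrl.state(); p0,R0=cmd(); lp,lR=p0,R0
    print("cmd",p0.round(1),"meas",np.round(st["position"],1),"t",round(st["clock"],1),"w",round(st["width"],3),"F",np.round(st["wrist_force"],1),"q6",round(st["qpos"][5],2))
    for x,y,z,psi in wps:
        p=np.array([x,y,z]);R=down(psi)
        t=R0.inv().apply(p-p0)/400; r=(R0.inv()*R).as_rotvec(degrees=True)/120
        n=max(np.linalg.norm(p-lp)/50,np.degrees((lR.inv()*R).magnitude())/8.59)
        print([round(float(v),4)+0. for v in (*t,r[2])],"rows",round(n+.5,1)); lp,lR=p,R
E
python3 - <<'E'
from h import *
setcmd([575.026,-.009,303.928],down(0)); did([-0.275,0.163,0.033,0,0,-0.077])
w=[]
def k(th): p=seat(98.7,-45-95*np.cos(th),118+95*np.sin(th)); return (p[0],p[1],p[2]+54,YAW)
a=k(-.39); w.append((a[0],a[1],215,YAW)); w.append(a)
for t in (-.2,0,.2,.4,.6,.8): w.append(k(t))
plan(w)
E
```

```text
cmd [ 640.2 -110.   290.7] meas [ 639.7 -108.8  291.1] t 1.6 w 1.0 F [-0.1  0.6 -0.2] q6 -0.44
[0.0397, 0.0152, 0.1893, 0.0003] rows 2.1
[0.0397, 0.0152, 0.3571, 0.0003] rows 1.8
[0.0266, 0.0152, 0.314, 0.0003] rows 0.9
[0.0218, 0.0152, 0.2668, 0.0003] rows 0.9
[0.0266, 0.0152, 0.2196, 0.0003] rows 0.9
[0.0406, 0.0152, 0.1743, 0.0003] rows 0.9
[0.0633, 0.0152, 0.1327, 0.0003] rows 0.9
[0.0939, 0.0152, 0.0964, 0.0003] rows 0.9
```

Request:
apply_moves --commands '[[[0.04, 0.015, 0.19, 0, 0, 0, 1], [0.04, 0.015, 0.19, 0, 0, 0, 1], [0.04, 0.015, 0.28, 0, 0, 0, 1], [0.04, 0.015, 0.357, 0, 0, 0, 1], [0.04, 0.015, 0.357, 0, 0, 0, 1], [0.04, 0.015, 0.357, 0, 0, 0, 0.15], [0.04, 0.015, 0.357, 0, 0, 0, 0.15], [0.04, 0.015, 0.357, 0, 0, 0, 0.15], [0.04, 0.015, 0.357, 0, 0, 0, 0.15], [0.04, 0.015, 0.357, 0, 0, 0, 0.15], [0.04, 0.015, 0.357, 0, 0, 0, 0.15], [0.04, 0.015, 0.357, 0, 0, 0, 0.15]]]' --force 40

```text
clock: 2.75
position: [644.1, -93.2, 148.9]
ee_rot: [0.001, 0.648, 0.762, 0.001]
wrist_force: [0.1, 1.3, 5.4]
width: 0.298
grip_force: 45.6
```

Request:
apply_moves --commands '[[[-0.008, 0, -0.021, 0, 0, 0, 0.15], [-0.0134, 0, -0.043, 0, 0, 0, 0.15], [-0.017, 0, -0.067, 0, 0, 0, 0.15], [-0.018, 0, -0.09, 0, 0, 0, 0.15], [-0.017, 0, -0.114, 0, 0, 0, 0.15], [-0.0134, 0, -0.1375, 0, 0, 0, 0.15], [-0.007, 0, -0.16, 0, 0, 0, 0.15], [0.0006, 0, -0.183, 0, 0, 0, 0.15], [0.011, 0, -0.204, 0, 0, 0, 0.15], [0.0233, 0, -0.2243, 0, 0, 0, 0.15], [0.038, 0, -0.243, 0, 0, 0, 0.15], [0.054, 0, -0.261, 0, 0, 0, 0.15], [0.06, 0, -0.266, 0, 0, 0, 0.15], [0.06, 0, -0.266, 0, 0, 0, 0.15]]]'

```text
clock: 4.15
position: [640.2, -69.8, 254.9]
ee_rot: [0.001, 0.648, 0.762, 0.0]
wrist_force: [4.3, 0.6, -4.3]
width: 0.297
grip_force: 40.3
```

Run:
```python
from h import *
did([.04,.015,.357,0,0,0]); did([.06,0,-.266,0,0,0]); plan([])
s=snap("side","side2.png");P=cloud(s);m=red(s["image"])&near(P,(640,-90),90,60,260)
if m.any(): print(m.sum(),unseat(P[m]).min(0).round(1),unseat(P[m]).max(0).round(1))
```

```text
cmd [639.7 -69.6 254.3] meas [640.2 -69.8 254.9] t 4.2 w 0.297 F [ 4.3  0.6 -4.3] q6 -0.38
70 [  88.3 -117.7  180.3] [ 111.7 -104.5  193.8]
```

Request:
apply_moves --commands '[[[0.005, 0, -0.006, 0, 0, 0, 0.15], [0.01, 0, -0.01, 0, 0, 0, 0.15], [0.01, 0, -0.01, 0, 0, 0, 0.15], [0.01, 0, -0.01, 0, 0, 0, 0.15]]]'

```text
clock: 4.6
position: [639.6, -66.2, 258.2]
ee_rot: [0.001, 0.648, 0.762, 0.0]
wrist_force: [6.0, -0.7, -6.3]
width: 0.297
grip_force: 39.9
```

Request:
apply_moves --commands '[[[0.005, 0, -0.006, 0, 0, 0, 0.15], [0.01, 0, -0.01, 0, 0, 0, 0.15], [0.01, 0, -0.01, 0, 0, 0, 0.15], [0.01, 0, -0.01, 0, 0, 0, 0.15]]]'

```text
clock: 5.0
position: [639.5, -65.3, 258.7]
ee_rot: [0.002, 0.648, 0.762, -0.002]
wrist_force: [10.2, -8.6, -20.0]
width: 0.293
grip_force: 41.7
```

Request:
apply_moves --commands '[[[-0.012, 0, 0.012, 0, 0, 0, 0.15], [-0.012, 0, 0.012, 0, 0, 0, 0.7], [-0.012, 0, 0.012, 0, 0, 0, 0.7], [-0.012, 0, 0.012, 0, 0, 0, 0.7], [-0.012, 0, 0.012, 0, 0, 0, 0.7], [-0.012, 0, -0.1, 0, 0, 0, 0.7], [-0.012, 0, -0.2, 0, 0, 0, 0.7], [-0.012, 0, -0.2, 0, 0, 0, 0.7]]]'

```text
clock: 5.8
position: [641.1, -66.6, 349.6]
ee_rot: [0.006, 0.648, 0.762, 0.003]
wrist_force: [0.1, 0.8, -0.2]
width: 0.699
grip_force: 0.0
```

Run:
```python
from h import *
did([.01,0,-.01,0,0,0]);did([.01,0,-.01,0,0,0]);did([-.012,0,-.2,0,0,0])
s=snap("side","side2b.png");P=cloud(s);m=red(s["image"])&near(P,(640,-90),90,60,260)
if m.any(): print(m.sum(),unseat(P[m]).min(0).round(1),unseat(P[m]).max(0).round(1))
print([ (np.round(d["position"]),d["conf"]) for d in viewer.find_in("side","foot")])
print("plate",rect(P,red(s["image"])&near(P,(525,22),120,15,35)))
a=seat(-28,0); b=seat(-140,0)
plan([(b[0],b[1],300,9.2-90),(a[0],a[1],170,9.2-90),(a[0],a[1],88,9.2-90)])
```

```text
69 [  88.7 -119.   181. ] [ 111.4 -101.2  196.2]
[]
plate [525.2, 23.1, 147.6, 54.5, 10.4, 21.6, 851.0]
cmd [639.2 -66.4 342.3] meas [639.2 -66.2 343.9] t 5.9 w 0.701 F [ 0.1 -0.2 -0.8] q6 -0.37
[0.2642, -0.5963, 0.1058, 0.7503] rows 11.0
[0.264, -0.3163, 0.4308, 0.7503] rows 3.9
[0.264, -0.3163, 0.6358, 0.7503] rows 2.1
```

Request:
apply_moves --commands '[[[0.264, -0.596, 0.106, 0, 0, 0.75, 0.85], [0.264, -0.596, 0.106, 0, 0, 0.75, 0.85], [0.264, -0.596, 0.106, 0, 0, 0.75, 0.85], [0.264, -0.596, 0.106, 0, 0, 0.75, 0.85], [0.264, -0.596, 0.106, 0, 0, 0.75, 0.85], [0.264, -0.596, 0.106, 0, 0, 0.75, 0.85], [0.264, -0.596, 0.106, 0, 0, 0.75, 0.85], [0.264, -0.596, 0.106, 0, 0, 0.75, 0.85], [0.264, -0.596, 0.106, 0, 0, 0.75, 0.85], [0.264, -0.596, 0.106, 0, 0, 0.75, 0.85], [0.264, -0.596, 0.106, 0, 0, 0.75, 0.85], [0.264, -0.596, 0.106, 0, 0, 0.75, 0.85], [0.264, -0.596, 0.106, 0, 0, 0.75, 0.85]]]'

```text
clock: 7.2
position: [386.2, -0.3, 299.0]
ee_rot: [-0.0, 0.997, 0.081, -0.001]
wrist_force: [0.8, -0.1, -0.9]
width: 0.85
grip_force: 0.0
```

Run:
```python
from h import *
did([.264,-.596,.106,0,0,.75])
s=snap("wrist","wrist3.png");P=cloud(s);I=s["image"]
m=red(I)&near(P,(525,22),120,15,35); print("plate",rect(P,m))
h=cv2.cvtColor(I,cv2.COLOR_RGB2HSV).astype(int)
y=(h[...,0]>20)&(h[...,0]<35)&(h[...,1]>120)&near(P,(525,22),120,8,16)
q=unseat(P[y]); print("yellow",y.sum(),np.percentile(q,[2,98],axis=0).round(1))
m=near(P,(540,24),130,8,16)&~red(I); q=unseat(P[m]); print("bed",np.percentile(q,[.5,99.5],axis=0).round(1))
print("foot",[(unseat(np.round(d["position"])),d["conf"]) for d in viewer.find_in("wrist","foot")])
a=seat(-28,0)
plan([(a[0],a[1],170,9.2-90),(a[0],a[1],85,9.2-90)])
```

```text
plate [501.5, 17.5, 106.0, 49.0, 9.3, 21.3, 5917.0]
yellow 265 [[-80.2 -31.4  -2.2]
 [ 21.2  24.9   1.3]]
bed [[-96.8 -46.9  -2.8]
 [ 31.   42.5   3. ]]
foot []
cmd [386.9  -0.5 299.9] meas [386.6  -0.4 299.4] t 7.3 w 0.848 F [0.  0.3 0.1] q6 1.23
[0.2797, 0.0, 0.3248, 0.0003] rows 3.9
[0.2797, 0.0, 0.5373, 0.0003] rows 2.2
```

View pics/wrist3.png

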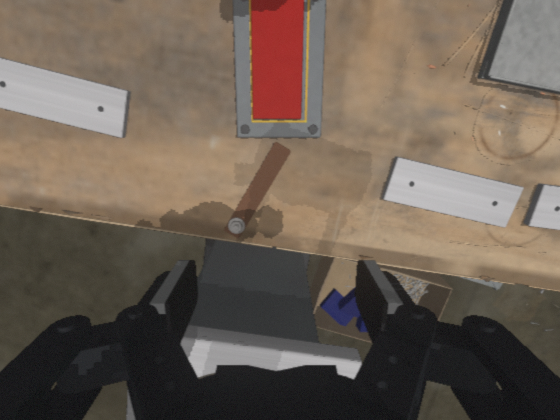

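The wrist view shows the red plate end on (278,60) inside the yellow outline, and the bed end at (280,132). The near end is clear, so I'll grip there.

```bash
sed -i 's/SEAT=np.array(\[525.,22.,12.\])/SEAT=np.array([524.5,21.,12.])/' h.py
python3 - <<'E'
from h import *
a=seat(-28,1)
plan([(a[0],a[1],160,9.2-90),(a[0],a[1],85,9.2-90)])
E
```

```text
cmd [386.9  -0.5 299.9] meas [386.6  -0.4 299.4] t 7.3 w 0.848 F [0.  0.3 0.1] q6 1.23
[0.278, -0.0003, 0.3498, 0.0003] rows 4.1
[0.278, -0.0003, 0.5373, 0.0003] rows 2.0
```

Request:
apply_moves --commands '[[[0.278, 0, 0.35, 0, 0, 0, 0.85], [0.278, 0, 0.35, 0, 0, 0, 0.85], [0.278, 0, 0.35, 0, 0, 0, 0.85], [0.278, 0, 0.35, 0, 0, 0, 0.85], [0.278, 0, 0.45, 0, 0, 0, 0.85], [0.278, 0, 0.51, 0, 0, 0, 0.85], [0.278, 0, 0.537, 0, 0, 0, 0.85], [0.278, 0, 0.537, 0, 0, 0, 0.85], [0.278, 0, 0.537, 0, 0, 0, 0.45], [0.278, 0, 0.537, 0, 0, 0, 0.45], [0.278, 0, 0.537, 0, 0, 0, 0.45], [0.278, 0, 0.537, 0, 0, 0, 0.45], [0.278, 0, 0.537, 0, 0, 0, 0.45], [0.278, 0, 0.537, 0, 0, 0, 0.45]]]' --force 60

```text
clock: 8.7
position: [497.8, 17.3, 87.0]
ee_rot: [0.0, 0.997, 0.081, 0.002]
wrist_force: [0.1, -0.4, 7.1]
width: 0.558
grip_force: 62.2
```

Run:
```python
from h import *
did([.278,0,.537,0,0,0])
a=seat(-28,1);b=seat(-120,1)
plan([(a[0],a[1],95,9.2-90),(b[0],b[1],100,9.2-90),(b[0],b[1],250,9.2-90)])
```

```text
cmd [496.7  17.4  85.1] meas [497.8  17.3  87. ] t 8.7 w 0.558 F [ 0.1 -0.4  7.1] q6 1.3
[0.0, -0.0003, -0.0247, 0.0003] rows 0.7
[-0.23, -0.0004, -0.0372, 0.0003] rows 2.3
[-0.23, -0.0004, -0.4122, 0.0003] rows 3.5
```

Request:
apply_moves --commands '[[[0, 0, -0.012, 0, 0, 0, 0.45], [0, 0, -0.025, 0, 0, 0, 0.45], [-0.1, 0, -0.03, 0, 0, 0, 0.45], [-0.2, 0, -0.035, 0, 0, 0, 0.45], [-0.23, 0, -0.038, 0, 0, 0, 0.45], [-0.23, 0, -0.13, 0, 0, 0, 0.45], [-0.23, 0, -0.24, 0, 0, 0, 0.45], [-0.23, 0, -0.3, 0, 0, 0, 0.45], [-0.23, 0, -0.3, 0, 0, 0, 0.45]]]'

```text
clock: 9.6
position: [408.5, 2.2, 208.9]
ee_rot: [0.001, 0.997, 0.081, 0.005]
wrist_force: [1.2, -0.1, -1.9]
width: 0.556
grip_force: 63.2
```

Run:
```python
from h import *
did([-.23,0,-.3,0,0,0])
plan([])
s=snap("side","side4.png");P=cloud(s);I=s["image"]
m=near(P,(640,-290),200,10,30)&(P[...,0]>505)
np.savez("side4.npz",**s)
s2=snap("scene","scene4.png");np.savez("scene4.npz",**s2)
for n,s in (("side",s),("scene",s2)):
    P=cloud(s);I=s["image"];h=cv2.cvtColor(I,cv2.COLOR_RGB2HSV)
    # tray floor: grey, z ~1, and rim
    for z0,z1 in ((-3,6),(15,27)):
        m=near(P,(650,-280),170,z0,z1)&(h[...,1]<45)
        n_,l,st,_=cv2.connectedComponentsWithStats(m.astype(np.uint8)); k=1+np.argmax(st[1:,4]); q=P[l==k]
        print(n,z0,rect(P,m),np.percentile(q,[1,99],axis=0).round(0).tolist())
    print("plate",rect(P,red(I)&near(P,(430,0),200,120,220)))
```

```text
cmd [405.9   2.6 205.1] meas [408.5   2.2 208.9] t 9.6 w 0.556 F [ 1.2 -0.1 -1.9] q6 1.24
side -3 [621.1, -328.5, 224.0, 196.0, 89.5, 0.6, 2042.0] [[528.0, -438.0, -3.0], [717.0, -220.0, 5.0]]
side 15 [751.4, -295.1, 243.6, 123.0, -77.9, 21.2, 241.0] [[669.0, -418.0, 15.0], [786.0, -176.0, 27.0]]
plate [459.7, 10.7, 102.8, 55.0, 8.9, 143.2, 618.0]
scene -3 [588.4, -326.5, 228.4, 97.7, -45.7, 1.9, 678.0] [[539.0, -376.0, -3.0], [689.0, -228.0, 6.0]]
scene 15 [719.7, -211.6, 102.3, 49.9, 0.8, 21.3, 103.0] [[673.0, -233.0, 15.0], [768.0, -187.0, 27.0]]
plate [389.4, 1.8, 61.7, 52.3, 10.7, 142.2, 309.0]
```

View pics/side4.png

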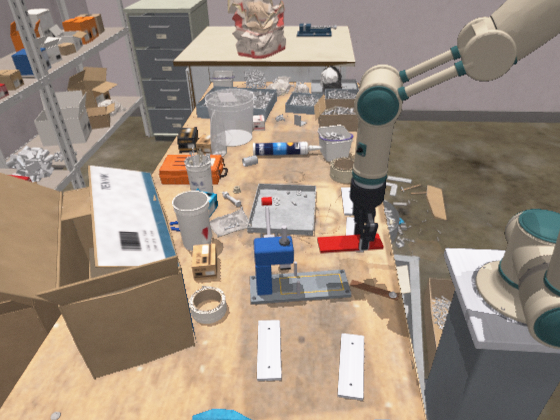

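The side view shows the plate held flat at (350,243), the bed empty, the lever up with its knob at (267,201), and the tray at (283,210). Next I'll carry it beside the tray and look down.

Run:
```python
from h import *
plan([(430,-200,230,-86),(570,-250,230,-86)])
```

```text
cmd [405.9   2.6 205.1] meas [405.9   2.6 205.4] t 9.7 w 0.559 F [-0.1  0.1 -2.8] q6 1.24
[-0.0219, 0.5097, -0.0622, 0.0437] rows 4.6
[0.3035, 0.6892, -0.0622, 0.0437] rows 3.5
```

Request:
apply_moves --commands '[[[-0.056, 0.508, -0.062, 0, 0, 0.043, 0.45], [-0.056, 0.508, -0.062, 0, 0, 0.043, 0.45], [-0.056, 0.508, -0.062, 0, 0, 0.043, 0.45], [-0.056, 0.508, -0.062, 0, 0, 0.043, 0.45], [0.1, 0.6, -0.062, 0, 0, 0.043, 0.45], [0.27, 0.69, -0.062, 0, 0, 0.043, 0.45], [0.27, 0.69, -0.062, 0, 0, 0.043, 0.45], [0.27, 0.69, -0.062, 0, 0, 0.043, 0.45], [0.27, 0.69, -0.062, 0, 0, 0.043, 0.45]]]'

```text
clock: 10.6
position: [556.8, -252.4, 226.5]
ee_rot: [-0.002, 0.999, 0.036, -0.003]
wrist_force: [-0.6, -0.3, -2.2]
width: 0.558
grip_force: 63.3
```

Run:
```python
from h import *
did([.27,.69,-.062,0,0,.043]); plan([])
s=snap("wrist","wrist5.png");np.savez("wrist5.npz",**s);P=cloud(s)
for n in ("wrist","side","scene"):
    if n!="wrist": snap(n)
    print(n,[(np.round(d["position"]),d["conf"]) for d in viewer.find_in(n,"tray")])
```

```text
cmd [ 556.8 -252.5  229.9] meas [ 556.8 -252.4  226.5] t 10.6 w 0.558 F [-0.6 -0.3 -2.2] q6 0.96
wrist [(array([ 638., -367.,   -3.]), 0.85)]
side [(array([ 613., -312.,    1.]), 0.7)]
scene [(array([ 650., -249.,    3.]), 0.91)]
```

View pics/wrist5.png

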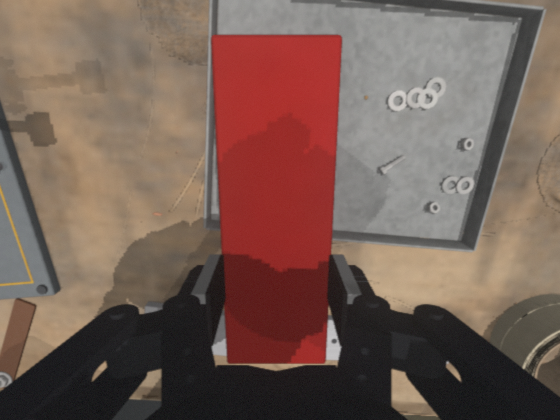

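The wrist view shows the tray corners at near-left (208,228), near-right (475,249) and far-right (543,8). The loose bits are in its right half, around (385–470, 85–210), and the left half is free. The red plate is held straight.

```bash
cat >> h.py <<'E'
def ray(s,u,v,z):
    "world point at height z on the ray of pixel u,v"
    K=s["intrinsics"];V=np.linalg.inv(s["view"]); d=V[:3,:3]@np.array([(u-K[0,2])/K[0,0],-(v-K[1,2])/K[1,1],-1]); c=V[:3,3]
    return c+d*(z-c[2])/d[2]
E
python3 - <<'E'
from h import *
s=dict(np.load("wrist5.npz"))
for u,v in ((212,0),(208,228),(475,249),(543,8)): print((u,v),ray(s,u,v,22).round(1))
for u,v in ((397,100),(383,170),(470,145)): print("bit",ray(s,u,v,2).round(1))
P=cloud(s); m=red(s["image"])&(P[...,2]>100); print(rect(P,m)); q=P[m]; A=np.c_[q[:,:2],np.ones(len(q))]; print("tilt",np.linalg.lstsq(A,q[:,2],rcond=None)[0].round(3))
s=dict(np.load("side4.npz"))
for u,v in ((258,185),(316,188),(316,236),(250,230)): print((u,v),ray(s,u,v,22).round(1))
E
```

```text
(212, 0) [ 701.5 -195.    22. ]
(208, 228) [ 523.1 -194.    22. ]
(475, 249) [ 520.4 -436.1   22. ]
(543, 8) [ 713.5 -437.6   22. ]
bit [ 643.3 -349.3    2. ]
bit [ 582.9 -347.5    2. ]
bit [ 610.5 -420.4    2. ]
[581.8, -251.0, 149.4, 49.4, 4.1, 160.2, 36955.0]
tilt [-1.80000e-02  2.00000e-03  1.71265e+02]
(258, 185) [ 716.6 -426.4   22. ]
(316, 188) [ 518.7 -417.6   22. ]
(316, 236) [ 514.9 -160.5   22. ]
(250, 230) [ 708.8 -177.2   22. ]
```

Run:
```python
from h import *
plan([(593,-262,230,-90),(593,-262,100,-90),(593,-262,78,-90)])
```

```text
cmd [ 556.8 -252.5  229.9] meas [ 555.8 -251.8  230.1] t 10.9 w 0.557 F [-0.1  0.2 -1.4] q6 0.96
[0.0885, 0.0302, -0.0002, 0.034] rows 1.2
[0.0885, 0.0302, 0.3248, 0.034] rows 3.1
[0.0885, 0.0302, 0.3798, 0.034] rows 0.9
```

Request:
apply_moves --commands '[[[0.089, 0.03, 0, 0, 0, 0.034, 0.45], [0.089, 0.03, 0, 0, 0, 0.034, 0.45], [0.089, 0.03, 0.12, 0, 0, 0.034, 0.45], [0.089, 0.03, 0.23, 0, 0, 0.034, 0.45], [0.089, 0.03, 0.32, 0, 0, 0.034, 0.45], [0.089, 0.03, 0.36, 0, 0, 0.034, 0.45], [0.089, 0.03, 0.379, 0, 0, 0.034, 0.45], [0.089, 0.03, 0.379, 0, 0, 0.034, 0.45], [0.089, 0.03, 0.379, 0, 0, 0.034, 0.72], [0.089, 0.03, 0.379, 0, 0, 0.034, 0.72], [0.089, 0.03, 0.379, 0, 0, 0.034, 0.72], [0.089, 0.03, 0.3, 0, 0, 0.034, 0.72], [0.089, 0.03, 0.2, 0, 0, 0.034, 0.72], [0.089, 0.03, 0.08, 0, 0, 0.034, 0.85], [0.089, 0.03, 0.0, 0, 0, 0.034, 0.85], [0.089, 0.03, 0.0, 0, 0, 0.034, 0.85]]]'

```text
clock: 12.5
position: [595.7, -263.3, 237.1]
ee_rot: [0.003, 1.0, 0.0, 0.006]
wrist_force: [1.0, 0.6, 1.0]
width: 0.85
grip_force: 0.0
```

Run:
```python
from h import *
did([.089,.03,0,0,0,.034])
for n in ("wrist","side"):
    s=snap(n,n+"6.png");P=cloud(s);I=s["image"]
    m=red(I)&near(P,(618,-262),140,-5,40)
    print(n,rect(P,m))
    for c in ((435,245),(613,217),(407,-370),(403,-199)):
        m=near(P,c,100,4,17)&bright(I)
        if m.sum()>100: print(c,rect(P,m))
plan([(402,-199,230,-4),(402,-199,73,-4)])
```

```text
wrist [618.3, -262.7, 147.4, 48.2, 0.0, 10.9, 8470.0]
(407, -370) [406.3, -333.8, 68.5, 44.5, -88.5, 9.7, 1408.0]
(403, -199) [408.7, -229.8, 95.1, 34.6, -83.4, 9.7, 1252.0]
side [603.9, -260.9, 114.0, 56.7, -0.5, 10.7, 393.0]
(435, 245) [435.4, 245.0, 151.9, 50.1, 85.3, 9.7, 1523.0]
(613, 217) [612.9, 216.9, 152.4, 49.9, -83.7, 9.9, 1346.0]
(407, -370) [407.3, -370.7, 152.6, 50.3, -87.8, 8.9, 409.0]
(403, -199) [404.0, -199.1, 155.2, 48.8, 86.2, 9.2, 545.0]
cmd [ 593.2 -261.9  229.9] meas [ 593.4 -262.   231.4] t 12.6 w 0.847 F [-0.  -0.1  0.8] q6 1.05
[-0.4779, -0.1572, -0.0002, -0.7167] rows 10.5
[-0.4779, -0.1572, 0.3923, -0.7167] rows 3.6
```

Run:
```python
from h import *
plan([(404,-225,200,-3.8),(404,-225,76.5,-3.8)])
```

```text
cmd [ 593.2 -261.9  229.9] meas [ 593.4 -262.   231.4] t 12.6 w 0.847 F [-0.  -0.1  0.8] q6 1.05
[-0.4729, -0.0922, 0.0748, -0.7183] rows 10.5
[-0.4729, -0.0922, 0.3836, -0.7183] rows 3.0
```

Request:
apply_moves --commands '[[[-0.473, -0.092, 0.075, 0, 0, -0.718, 0.85], [-0.473, -0.092, 0.075, 0, 0, -0.718, 0.85], [-0.473, -0.092, 0.075, 0, 0, -0.718, 0.85], [-0.473, -0.092, 0.075, 0, 0, -0.718, 0.85], [-0.473, -0.092, 0.075, 0, 0, -0.718, 0.85], [-0.473, -0.092, 0.075, 0, 0, -0.718, 0.85], [-0.473, -0.092, 0.075, 0, 0, -0.718, 0.85], [-0.473, -0.092, 0.075, 0, 0, -0.718, 0.85], [-0.473, -0.092, 0.075, 0, 0, -0.718, 0.85], [-0.473, -0.092, 0.075, 0, 0, -0.718, 0.85], [-0.473, -0.092, 0.075, 0, 0, -0.718, 0.85], [-0.473, -0.092, 0.075, 0, 0, -0.718, 0.85], [-0.473, -0.092, 0.075, 0, 0, -0.718, 0.85]]]'

```text
clock: 13.9
position: [403.7, -224.8, 199.3]
ee_rot: [-0.001, 0.731, 0.682, -0.0]
wrist_force: [-0.2, -0.1, -0.5]
width: 0.847
grip_force: 0.0
```

Run:
```python
from h import *
did([-.473,-.092,.075,0,0,-.718])
s=snap("wrist","wrist7.png");P=cloud(s);I=s["image"]
print(rect(P,near(P,(404,-199),100,4,17)&bright(I)))
plan([(404,-225,76.5,-3.8)])
```

```text
[403.6, -155.0, 55.8, 49.3, 86.3, 9.4, 4296.0]
cmd [ 404.  -225.1  199.9] meas [ 403.8 -224.9  199.5] t 13.9 w 0.852 F [-0.3  0.1  0.1] q6 -0.59
[0.0002, 0.0, 0.3086, -0.0003] rows 3.0
```

Request:
apply_moves --commands '[[[0, 0, 0.12, 0, 0, 0, 0.85], [0, 0, 0.22, 0, 0, 0, 0.85], [0, 0, 0.28, 0, 0, 0, 0.85], [0, 0, 0.308, 0, 0, 0, 0.85], [0, 0, 0.308, 0, 0, 0, 0.85], [0, 0, 0.308, 0, 0, 0, 0.45], [0, 0, 0.308, 0, 0, 0, 0.45], [0, 0, 0.308, 0, 0, 0, 0.45], [0, 0, 0.308, 0, 0, 0, 0.45], [0, 0, 0.308, 0, 0, 0, 0.45], [0, 0, 0.308, 0, 0, 0, 0.45], [0, 0, 0.25, 0, 0, 0, 0.45], [0, 0, 0.15, 0, 0, 0, 0.45], [0, 0, 0.03, 0, 0, 0, 0.45], [0, 0, 0.0, 0, 0, 0, 0.45], [0, 0, 0.0, 0, 0, 0, 0.45]]]' --force 70

```text
clock: 15.55
position: [405.3, -226.1, 203.3]
ee_rot: [0.004, 0.73, 0.683, 0.001]
wrist_force: [-0.4, -1.0, -1.8]
width: 0.536
grip_force: 71.9
```

```bash
cat >> h.py <<'E'
def held(s):
    "held aluminium plate in the wrist picture: centre offset along/across the tool, yaw about the tool, tilt"
    P=cloud(s); p,R=cmd(); q=R.inv().apply((P-p).reshape(-1,3)).reshape(P.shape)
    m=(q[...,2]>55)&(q[...,2]<85)&(np.abs(q[...,1])<45)&(np.abs(q[...,0])<140)&(bright(s["image"])|red(s["image"]))
    r=rect(q,m); k=q[m]; A=np.c_[k[:,:2],np.ones(len(k))]
    print("held",r,"ends",np.percentile(k[:,0],[.5,99.5]).round(1),"tilt",np.linalg.lstsq(A,k[:,2],rcond=None)[0].round(3))
E
python3 - <<'E'
from h import *
s=snap("wrist","wrist8.png");held(s)
a=seat(-25-70,0); b=seat(-25,0)
plan([(330,-130,200,-40),(a[0],a[1],180,-80.8),(a[0],a[1],92,-80.8),(b[0],b[1],92,-80.8),(b[0],b[1],89,-80.8)])
E
```

```text
held [58.3, -0.3, 79.4, 49.6, -1.7, 67.4, 16311.0] ends [-50.5  97.3] tilt [ 2.5000e-02 -6.0000e-03  6.5673e+01]
cmd [ 404.  -225.1  199.9] meas [ 404.3 -225.3  201.4] t 15.6 w 0.532 F [-1.1 -0.6 -3.2] q6 -0.59
[0.2248, -0.2005, -0.0002, 0.3013] rows 4.7
[0.5804, 0.028, 0.0498, 0.6413] rows 5.2
[0.5804, 0.028, 0.2698, 0.6413] rows 2.3
[0.6199, 0.1985, 0.2698, 0.6413] rows 1.9
[0.6199, 0.1985, 0.2773, 0.6413] rows 0.6
```

Run:
```python
from h import *
a=seat(-93.5,0); b=seat(-23.5,0)
plan([(a[0],a[1],180,-80.8),(a[0],a[1],93,-80.8),(b[0],b[1],93,-80.8),(b[0],b[1],89.5,-80.8)])
```

```text
cmd [ 404.  -225.1  199.9] meas [ 404.3 -225.3  201.4] t 15.6 w 0.532 F [-1.1 -0.6 -3.2] q6 -0.59
[0.5813, 0.0317, 0.0498, 0.6413] rows 9.5
[0.5813, 0.0317, 0.2673, 0.6413] rows 2.2
[0.6208, 0.2022, 0.2673, 0.6413] rows 1.9
[0.6208, 0.2022, 0.2761, 0.6413] rows 0.6
```

Request:
apply_moves --commands '[[[0.581, 0.032, 0.05, 0, 0, 0.641, 0.45], [0.581, 0.032, 0.05, 0, 0, 0.641, 0.45], [0.581, 0.032, 0.05, 0, 0, 0.641, 0.45], [0.581, 0.032, 0.05, 0, 0, 0.641, 0.45], [0.581, 0.032, 0.05, 0, 0, 0.641, 0.45], [0.581, 0.032, 0.05, 0, 0, 0.641, 0.45], [0.581, 0.032, 0.05, 0, 0, 0.641, 0.45], [0.581, 0.032, 0.05, 0, 0, 0.641, 0.45], [0.581, 0.032, 0.05, 0, 0, 0.641, 0.45], [0.581, 0.032, 0.05, 0, 0, 0.641, 0.45], [0.581, 0.032, 0.05, 0, 0, 0.641, 0.45], [0.581, 0.032, 0.05, 0, 0, 0.641, 0.45], [0.581, 0.032, 0.14, 0, 0, 0.641, 0.45], [0.581, 0.032, 0.22, 0, 0, 0.641, 0.45], [0.581, 0.032, 0.266, 0, 0, 0.641, 0.45], [0.581, 0.032, 0.266, 0, 0, 0.641, 0.45]]]'

```text
clock: 17.2
position: [430.8, 6.1, 91.4]
ee_rot: [-0.001, 0.997, 0.081, -0.003]
wrist_force: [-0.9, -0.3, -1.7]
width: 0.537
grip_force: 90.9
```

Run:
```python
from h import *
did([.581,.032,.266,0,0,.641])
s=snap("wrist","wrist9.png");held(s)
P=cloud(s)
m=near(P,(540,24),160,8,15); q=unseat(P[m]); print("bed",np.percentile(q,[.5,99.5],axis=0).round(1))
b=seat(-23.5,0)
plan([(b[0],b[1],93,-80.8),(b[0],b[1],89.5,-80.8)])
```

```text
held [49.4, -2.0, 95.6, 49.3, -1.9, 69.0, 25739.0] ends [-49.6  96.7] tilt [-7.000e-03 -7.000e-02  6.927e+01]
bed [[-93.8 -46.1  -2.4]
 [ 19.3  42.8   2.6]]
cmd [432.3   5.9  93.5] meas [431.5   6.   92.4] t 17.2 w 0.533 F [ 0.3 -0.5 -2.4] q6 1.26
[0.1748, -0.0002, 0.0013, 0.0003] rows 1.9
[0.1748, -0.0002, 0.0101, 0.0003] rows 0.6
```

View pics/wrist9.png

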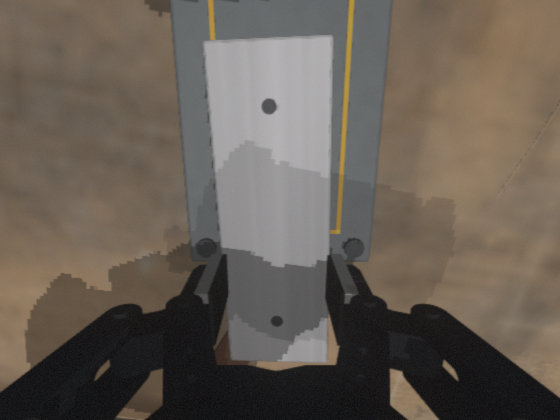

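The wrist view shows the held plate's far end (205–333, row 40) about 4 mm left of the outline centre (213–349), and turned about 2° left. I'll correct both: +1.9° about the tool axis and 2.8 mm to the right.

Run:
```python
from h import *
a=seat(-93,-2.8);b=seat(-23,-2.8)
plan([(a[0],a[1],93.5,-82.7),(b[0],b[1],93.5,-82.7),(b[0],b[1],89.5,-82.7)])
```

```text
cmd [432.3   5.9  93.5] meas [431.5   6.   92.4] t 17.2 w 0.533 F [ 0.3 -0.5 -2.4] q6 1.26
[0.001, 0.0067, 0.0001, 0.0162] rows 0.7
[0.176, 0.0068, 0.0001, 0.0162] rows 1.9
[0.176, 0.0068, 0.0101, 0.0162] rows 0.6
```

Request:
apply_moves --commands '[[[0.001, 0.0068, 0, 0, 0, 0.016, 0.45], [0.06, 0.0068, 0, 0, 0, 0.016, 0.45], [0.12, 0.0068, 0, 0, 0, 0.016, 0.45], [0.16, 0.0068, 0, 0, 0, 0.016, 0.45], [0.176, 0.0068, 0, 0, 0, 0.016, 0.45], [0.176, 0.0068, 0, 0, 0, 0.016, 0.45], [0.176, 0.0068, 0.01, 0, 0, 0.016, 0.45], [0.176, 0.0068, 0.01, 0, 0, 0.016, 0.45]]]'

```text
clock: 18.05
position: [501.7, 14.5, 90.3]
ee_rot: [0.0, 0.998, 0.064, 0.0]
wrist_force: [-0.3, 0.3, 5.1]
width: 0.538
grip_force: 92.8
```

Request:
apply_moves --commands '[[[0, 0, 0, 0, 0, 0, 0.72], [0, 0, 0, 0, 0, 0, 0.72], [0, 0, 0, 0, 0, 0, 0.72], [0, 0, 0, 0, 0, 0, 0.72], [0, 0, -0.1, 0, 0, 0, 0.72], [0, 0, -0.2, 0, 0, 0, 0.72], [-0.1, 0, -0.3, 0, 0, 0, 0.85], [-0.2, 0, -0.4, 0, 0, 0, 0.85], [-0.25, 0, -0.45, 0, 0, 0, 0.85], [-0.25, 0, -0.45, 0, 0, 0, 0.85], [-0.25, 0, -0.45, 0, 0, 0, 0.85]]]'

```text
clock: 19.15
position: [403.1, 1.8, 270.1]
ee_rot: [0.0, 0.998, 0.064, 0.002]
wrist_force: [-0.2, -0.6, -0.6]
width: 0.85
grip_force: 0.0
```

```bash
cat >> h.py <<'E'
def pile(s,n,z):
    "top plate of the pile at height z over the bed: rect and ends in seat axes"
    P=cloud(s); q=unseat(P); m=(np.abs(q[...,0])<110)&(np.abs(q[...,1])<45)&(np.abs(q[...,2]-z)<4)&bright(s["image"])
    if m.sum()<80: return print(n,"none")
    k=q[m]; A=np.c_[k[:,:2],np.ones(len(k))]
    print(n,rect(q,m),"ends",np.percentile(k[:,0],[.5,99.5]).round(1),"tilt",np.linalg.lstsq(A,k[:,2],rcond=None)[0].round(3))
    b=(np.abs(q[...,0]-30)<140)&(np.abs(q[...,1])<55)&(np.abs(q[...,2])<3.5); print("  bed",np.percentile(q[b],[.5,99.5],axis=0).round(1).tolist())
E
python3 - <<'E'
from h import *
did([.176,.0068,.01,0,0,.016]);did([-.25,0,-.45,0,0,0]);plan([])
for n in ("wrist","side","scene"): s=snap(n,n+"10.png");pile(s,n,10);np.savez(n+"10.npz",**s)
E
```

```text
cmd [403.1   1.8 269.5] meas [403.1   1.8 270.1] t 19.1 w 0.85 F [-0.2 -0.6 -0.6] q6 1.27
wrist [-16.9, -3.4, 115.4, 49.7, -0.0, 9.4, 7286.0] ends [-73.8  39.5] tilt [-1.000e-03  1.000e-03  9.343e+00]
  bed [[-95.9, -46.2, -2.8], [42.0, 43.3, 2.8]]
side [2.7, -3.3, 149.2, 57.2, -0.8, 9.5, 839.0] ends [-70.6  76.5] tilt [ 2.000e-03 -4.000e-03  9.552e+00]
  bed [[-92.0, -45.0, -3.4], [155.7, 46.3, 3.3]]
scene [-7.5, -2.7, 128.1, 51.8, 0.8, 10.6, 432.0] ends [-70.5  55.8] tilt [-3.0000e-03  7.0000e-03  1.0416e+01]
  bed [[-94.5, -45.7, -3.4], [152.8, 46.1, 3.5]]
```

View pics/wrist10.png

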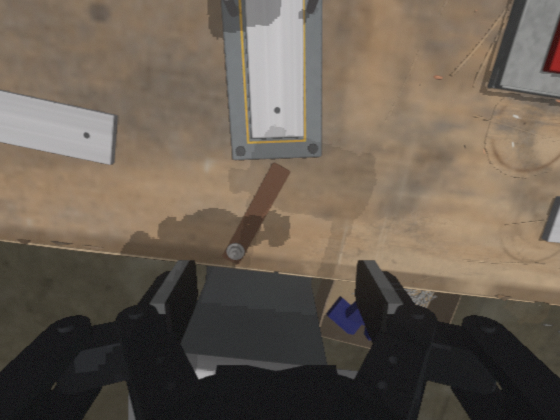

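The wrist view shows the first plate flat inside the outline, sitting about 2 mm right and 1.5 mm far; the side gaps are about 5 px left and 1 px right. A squeeze at the end will centre it. Next is the plate at y −371.

```bash
sed -i 's/SEAT=np.array(\[524.5,21.,12.\])/SEAT=np.array([523.4,20.3,12.])/' h.py
python3 - <<'E'
from h import *
plan([(408.5,-397,170,2),(408.5,-397,76.5,2)])
E
```

```text
cmd [403.1   1.8 269.5] meas [403.5   1.9 268.4] t 19.3 w 0.85 F [-1.1 -0.4 -0.8] q6 1.27
[-0.1135, 0.9906, 0.2488, -0.7057] rows 10.4
[-0.1135, 0.9906, 0.4826, -0.7057] rows 2.4
```

Request:
apply_moves --commands '[[[-0.1135, 0.99, 0.18, 0, 0, -0.706, 0.85], [-0.1135, 0.99, 0.18, 0, 0, -0.706, 0.85], [-0.1135, 0.99, 0.18, 0, 0, -0.706, 0.85], [-0.1135, 0.99, 0.18, 0, 0, -0.706, 0.85], [-0.1135, 0.99, 0.18, 0, 0, -0.706, 0.85], [-0.1135, 0.99, 0.18, 0, 0, -0.706, 0.85], [-0.1135, 0.99, 0.18, 0, 0, -0.706, 0.85], [-0.1135, 0.99, 0.18, 0, 0, -0.706, 0.85], [-0.1135, 0.99, 0.18, 0, 0, -0.706, 0.85], [-0.1135, 0.99, 0.18, 0, 0, -0.706, 0.85], [-0.1135, 0.99, 0.18, 0, 0, -0.706, 0.85], [-0.1135, 0.99, 0.18, 0, 0, -0.706, 0.85], [-0.1135, 0.99, 0.18, 0, 0, -0.706, 0.85]]]'

```text
clock: 20.6
position: [408.7, -396.7, 196.0]
ee_rot: [-0.001, 0.695, 0.719, 0.0]
wrist_force: [-0.0, 0.3, 0.6]
width: 0.85
grip_force: 0.0
```

Run:
```python
from h import *
did([-.1135,.99,.18,0,0,-.706])
s=snap("wrist","wrist11.png");P=cloud(s);I=s["image"]
m=near(P,(408,-371),105,4,17)&bright(I); print(rect(P,m)); q=P[m]; print(np.percentile(q,[.5,99.5],axis=0).round(1))
plan([(408.5,-397,76.5,2)])
```

```text
[405.7, -412.4, 72.3, 49.0, -88.4, 9.4, 4523.0]
[[ 379.4 -447.6    7.6]
 [ 429.7 -300.1   11.2]]
cmd [ 408.5 -396.7  197.5] meas [ 408.7 -396.5  196.4] t 20.6 w 0.849 F [ 0.9 -0.8 -0.5] q6 -0.93
[-0.0006, 0.0, 0.3026, 0.0003] rows 2.9
```

Request:
apply_moves --commands '[[[-0.003, -0.004, 0.12, 0, 0, -0.003, 0.85], [-0.003, -0.004, 0.22, 0, 0, -0.003, 0.85], [-0.003, -0.004, 0.28, 0, 0, -0.003, 0.85], [-0.003, -0.004, 0.302, 0, 0, -0.003, 0.85], [-0.003, -0.004, 0.302, 0, 0, -0.003, 0.85], [-0.003, -0.004, 0.302, 0, 0, -0.003, 0.45], [-0.003, -0.004, 0.302, 0, 0, -0.003, 0.45], [-0.003, -0.004, 0.302, 0, 0, -0.003, 0.45], [-0.003, -0.004, 0.302, 0, 0, -0.003, 0.45], [-0.003, -0.004, 0.302, 0, 0, -0.003, 0.45], [-0.003, -0.004, 0.302, 0, 0, -0.003, 0.45], [-0.003, -0.004, 0.25, 0, 0, -0.003, 0.45], [-0.003, -0.004, 0.15, 0, 0, -0.003, 0.45], [-0.003, -0.004, 0.03, 0, 0, -0.003, 0.45], [-0.003, -0.004, 0.0, 0, 0, -0.003, 0.45], [-0.003, -0.004, 0.0, 0, 0, -0.003, 0.45]]]' --force 60

```text
clock: 22.25
position: [407.9, -399.1, 200.9]
ee_rot: [0.004, 0.692, 0.722, -0.0]
wrist_force: [-0.4, 0.2, -2.4]
width: 0.521
grip_force: 63.2
```

Run:
```python
from h import *
did([-.003,-.004,0,0,0,-.003])
s=snap("wrist","wrist12.png");held(s)
a=seat(-95,0)
plan([(a[0],a[1],200,-80.8),(a[0],a[1],104,-80.8)])
```

```text
held [61.2, 4.3, 74.2, 42.3, -0.4, 70.4, 12540.0] ends [-49.6  97.7] tilt [ 5.0000e-02 -0.0000e+00  6.6857e+01]
cmd [ 406.9 -398.   197.5] meas [ 407.  -398.   198.5] t 22.3 w 0.526 F [-0.2  0.6 -3.6] q6 -0.94
[1.0045, 0.0989, -0.0062, 0.6933] rows 10.2
[1.0045, 0.0989, 0.2338, 0.6933] rows 2.4
```

Request:
apply_moves --commands '[[[0.99, 0.099, 0, 0, 0, 0.693, 0.45], [0.99, 0.099, 0, 0, 0, 0.693, 0.45], [0.99, 0.099, 0, 0, 0, 0.693, 0.45], [0.99, 0.099, 0, 0, 0, 0.693, 0.45], [0.99, 0.099, 0, 0, 0, 0.693, 0.45], [0.99, 0.099, 0, 0, 0, 0.693, 0.45], [0.99, 0.099, 0, 0, 0, 0.693, 0.45], [0.99, 0.099, 0, 0, 0, 0.693, 0.45], [0.99, 0.099, 0, 0, 0, 0.693, 0.45], [0.99, 0.099, 0, 0, 0, 0.693, 0.45], [0.99, 0.099, 0, 0, 0, 0.693, 0.45], [0.99, 0.099, 0, 0, 0, 0.693, 0.45], [0.99, 0.099, 0.1, 0, 0, 0.693, 0.45], [0.99, 0.099, 0.18, 0, 0, 0.693, 0.45], [0.99, 0.099, 0.22, 0, 0, 0.693, 0.45], [0.99, 0.099, 0.22, 0, 0, 0.693, 0.45]]]'

```text
clock: 23.9
position: [427.2, -0.6, 106.5]
ee_rot: [-0.001, 0.997, 0.081, -0.004]
wrist_force: [-0.4, -0.5, -2.5]
width: 0.526
grip_force: 63.5
```

Run:
```python
from h import *
did([.99,.099,.22,0,0,.693])
s=snap("wrist","wrist13.png");held(s);np.savez("wrist13.npz",**s)
P=cloud(s);q=unseat(P)
b=(np.abs(q[...,0]-30)<140)&(np.abs(q[...,1])<55)&(np.abs(q[...,2])<3.5); print("  bed",np.percentile(q[b],[.5,99.5],axis=0).round(1).tolist())
s=snap("side","side13.png");pile(s,"side",26)
plan([])
```

```text
held [48.0, -0.3, 97.4, 49.6, -0.1, 75.9, 24333.0] ends [-50.8  96.1] tilt [4.9000e-02 5.0000e-03 7.3188e+01]
  bed [[-93.5, -45.7, -2.5], [19.4, 43.4, 2.9]]
side [-47.3, -3.1, 92.4, 52.4, -0.7, 23.8, 381.0] ends [-92.2   2.6] tilt [-2.9000e-02  1.1000e-02  2.2587e+01]
  bed [[-90.1, -43.8, -3.4], [156.9, 46.9, 3.3]]
cmd [429.9  -0.7 109.5] meas [429.5  -0.9 109. ] t 24.0 w 0.526 F [ 0.6 -0.2 -1.4] q6 1.24
```

View pics/wrist13.png

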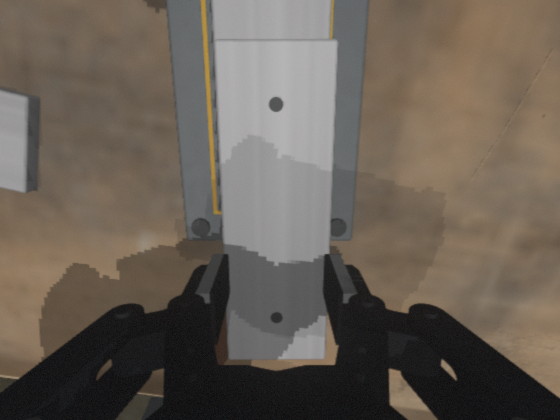

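The wrist view shows the held plate (216–337, row 40) square to the bed, about 5 mm right of centre after I shortened that move. It has slipped down in the tips, so I'll go gently, raise it a little, slide in, lower, and use a softer grip from now on.

Request:
apply_moves --commands '[[[0, -0.006, -0.006, 0, 0, 0, 0.45], [0, -0.0125, -0.008, 0, 0, 0, 0.45], [0.04, -0.0125, -0.008, 0, 0, 0, 0.45], [0.08, -0.0125, -0.008, 0, 0, 0, 0.45], [0.12, -0.0125, -0.008, 0, 0, 0, 0.45], [0.155, -0.0125, -0.008, 0, 0, 0, 0.45], [0.175, -0.0125, -0.008, 0, 0, 0, 0.45], [0.183, -0.0125, -0.008, 0, 0, 0, 0.45], [0.183, -0.0125, -0.008, 0, 0, 0, 0.45]]]'

```text
clock: 24.9
position: [501.3, 16.1, 112.7]
ee_rot: [0.0, 0.997, 0.081, -0.0]
wrist_force: [-1.3, -0.1, -2.0]
width: 0.521
grip_force: 62.6
```

Run:
```python
from h import *
did([.183,-.0125,-.008,0,0,0])
s=snap("side","side14.png");pile(s,"side",24)
s=snap("wrist","wrist14.png");held(s);plan([])
```

```text
side [53.6, -1.1, 64.6, 54.4, 18.0, 26.2, 229.0] ends [-65.4  79.3] tilt [-1.0000e-03 -4.2000e-02  2.6065e+01]
  bed [[-91.3, -43.4, -3.4], [156.8, 46.9, 3.4]]
held [29.2, 0.3, 55.1, 49.8, -0.1, 71.9, 11472.0] ends [-49.2  56.7] tilt [ 4.8000e-02 -1.7000e-02  7.0251e+01]
cmd [501.4  16.  112.7] meas [500.4  16.  112.6] t 25.0 w 0.52 F [-0.1 -0.2 -2.7] q6 1.3
```

Request:
apply_moves --commands '[[[0, 0, 0.007, 0, 0, 0, 0.45], [0, 0, 0.014, 0, 0, 0, 0.45], [0, 0, 0.014, 0, 0, 0, 0.45]]]'

```text
clock: 25.3
position: [500.7, 16.0, 106.6]
ee_rot: [-0.0, 0.997, 0.08, -0.001]
wrist_force: [0.4, 0.5, -1.9]
width: 0.523
grip_force: 62.7
```

Request:
apply_moves --commands '[[[0, 0, 0.004, 0, 0, 0, 0.45], [0, 0, 0.006, 0, 0, 0, 0.45], [0, 0, 0.006, 0, 0, 0, 0.45]]]'

```text
clock: 25.6
position: [501.3, 16.0, 104.6]
ee_rot: [0.0, 0.997, 0.081, -0.0]
wrist_force: [-0.6, -0.3, -1.5]
width: 0.52
grip_force: 63.9
```

Request:
apply_moves --commands '[[[0, 0, 0.003, 0, 0, 0, 0.45], [0, 0, 0.006, 0, 0, 0, 0.45], [0, 0, 0.006, 0, 0, 0, 0.45]]]'

```text
clock: 25.9
position: [501.4, 16.0, 102.2]
ee_rot: [0.0, 0.997, 0.081, 0.0]
wrist_force: [0.4, -0.0, -0.7]
width: 0.52
grip_force: 64.8
```

Request:
apply_moves --commands '[[[0, 0, 0, 0, 0, 0, 0.7], [0, 0, 0, 0, 0, 0, 0.7], [0, 0, 0, 0, 0, 0, 0.7], [0, -0.001, 0.015, 0, 0, 0, 0.7], [0, -0.001, 0.03, 0, 0, 0, 0.7], [0, -0.001, 0.03, 0, 0, 0, 0.7], [0, -0.001, 0.03, 0, 0, 0, 0.5], [0, -0.001, 0.03, 0, 0, 0, 0.5], [0, -0.001, 0.03, 0, 0, 0, 0.5], [0, -0.001, 0.03, 0, 0, 0, 0.5], [0, -0.001, 0.03, 0, 0, 0, 0.5]]]' --force 25

```text
clock: 27.0
position: [501.2, 16.4, 90.1]
ee_rot: [-0.0, 0.997, 0.08, -0.0]
wrist_force: [0.9, -0.0, -2.5]
width: 0.576
grip_force: 27.2
```

Request:
apply_moves --commands '[[[0, 0, 0, 0, 0, 0, 0.72], [0, 0, 0, 0, 0, 0, 0.72], [0, 0, 0, 0, 0, 0, 0.72], [0, 0, -0.1, 0, 0, 0, 0.72], [0, 0, -0.2, 0, 0, 0, 0.72], [-0.1, 0, -0.3, 0, 0, 0, 0.85], [-0.2, 0, -0.4, 0, 0, 0, 0.85], [-0.25, 0, -0.45, 0, 0, 0, 0.85], [-0.25, 0, -0.45, 0, 0, 0, 0.85], [-0.25, 0, -0.45, 0, 0, 0, 0.85]]]'

```text
clock: 28.0
position: [402.7, 0.3, 271.2]
ee_rot: [0.0, 0.997, 0.08, 0.002]
wrist_force: [-0.4, -0.3, -1.7]
width: 0.849
grip_force: 0.0
```

Run:
```python
from h import *
did([0,0,.014,0,0,0]);did([0,0,.006,0,0,0]);did([0,0,.006,0,0,0]);did([0,-.001,.03,0,0,0]);did([-.25,0,-.45,0,0,0]);plan([])
for n in ("wrist","side","scene"): s=snap(n,n+"15.png");pile(s,n,20);np.savez(n+"15.npz",**s)
```

```text
cmd [4.026e+02 3.000e-01 2.703e+02] meas [4.027e+02 3.000e-01 2.712e+02] t 28.0 w 0.849 F [-0.4 -0.3 -1.7] q6 1.24
wrist [-16.4, -0.5, 110.4, 49.7, 0.2, 19.4, 7238.0] ends [-71.4  37.4] tilt [-1.0000e-03  0.0000e+00  1.9327e+01]
  bed [[-94.5, -45.5, -2.8], [43.0, 43.8, 2.8]]
side [5.6, 0.7, 148.8, 54.3, -0.0, 19.5, 856.0] ends [-67.9  79.1] tilt [-1.0000e-03 -1.0000e-03  1.9431e+01]
  bed [[-91.3, -43.2, -3.4], [156.9, 46.7, 3.2]]
scene [-4.4, 0.0, 127.8, 51.2, 0.9, 20.7, 436.0] ends [-67.7  55.6] tilt [1.0000e-03 1.1000e-02 2.0625e+01]
  bed [[-98.5, -45.1, -3.4], [156.6, 46.3, 3.5]]
```

View pics/wrist15.png

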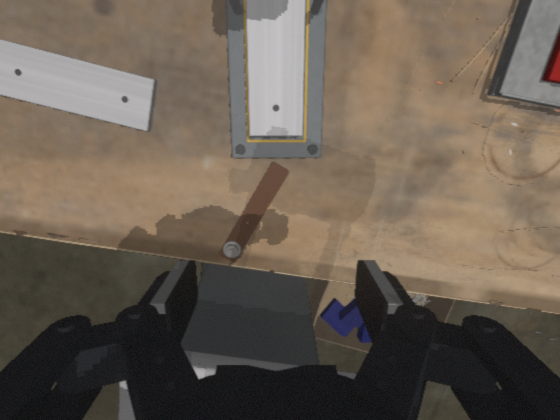

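The wrist view shows the pile square in y, with about 5 px gaps on both sides, but slightly far in x. The left bench plate has been knocked (its end is now at (153,105)), so I'll re-measure it.

Run:
```python
from h import *
for n in ("side","scene","wrist"):
    s=dict(np.load(n+"15.npz"));P=cloud(s)
    for c in ((450,235),(613,217)):
        m=near(P,c,130,4,17)&bright(s["image"])&(P[...,1]>95)
        if m.sum()>100: print(n,c,rect(P,m))
```

```text
side (450, 235) [468.7, 208.9, 150.8, 49.8, 85.3, 9.6, 1363.0]
side (613, 217) [612.9, 216.6, 152.5, 50.0, -83.7, 9.7, 1351.0]
scene (450, 235) [468.7, 207.7, 150.5, 53.0, 84.5, 11.0, 873.0]
scene (613, 217) [613.9, 215.5, 152.9, 54.4, -84.6, 11.0, 757.0]
wrist (450, 235) [465.4, 202.8, 142.2, 49.8, 85.1, 9.4, 8136.0]
wrist (613, 217) [487.9, 226.5, 91.2, 8.8, 85.2, 9.2, 720.0]
```

Run:
```python
from h import *
plan([(466,182,170,-4.8),(466,182,76,-4.8)])
```

```text
cmd [4.026e+02 3.000e-01 2.703e+02] meas [4.030e+02 4.000e-01 2.693e+02] t 28.1 w 0.846 F [-0.1 -0.2  0.4] q6 1.24
[0.2294, -0.4228, 0.2508, -0.633] rows 9.3
[0.2294, -0.4228, 0.4858, -0.633] rows 2.4
```

Request:
apply_moves --commands '[[[0.229, -0.423, 0.1, 0, 0, -0.633, 0.85], [0.229, -0.423, 0.1, 0, 0, -0.633, 0.85], [0.229, -0.423, 0.1, 0, 0, -0.633, 0.85], [0.229, -0.423, 0.1, 0, 0, -0.633, 0.85], [0.229, -0.423, 0.1, 0, 0, -0.633, 0.85], [0.229, -0.423, 0.1, 0, 0, -0.633, 0.85], [0.229, -0.423, 0.1, 0, 0, -0.633, 0.85], [0.229, -0.423, 0.1, 0, 0, -0.633, 0.85], [0.229, -0.423, 0.1, 0, 0, -0.633, 0.85], [0.229, -0.423, 0.2, 0, 0, -0.633, 0.85], [0.229, -0.423, 0.3, 0, 0, -0.633, 0.85], [0.229, -0.423, 0.3, 0, 0, -0.633, 0.85]]]'

```text
clock: 29.35
position: [462.3, 181.4, 144.6]
ee_rot: [-0.003, 0.736, 0.677, -0.006]
wrist_force: [-1.5, -0.6, 0.0]
width: 0.854
grip_force: 0.0
```

Run:
```python
from h import *
did([.229,-.423,.3,0,0,-.633])
s=snap("wrist","wrist16.png");P=cloud(s)
m=near(P,(468,207),110,4,17)&bright(s["image"]); print(rect(P,m),np.percentile(P[m],[.5,99.5],axis=0).round(1))
plan([(466,182,76,-4.8)])
```

```text
[469.8, 246.9, 69.2, 49.2, 85.6, 9.4, 8319.0] [[438.6 132.6   7.6]
 [494.9 281.5  11. ]]
cmd [465.8 182.  150.3] meas [464.2 181.9 147.2] t 29.4 w 0.849 F [-0.1  0.6  1.2] q6 0.32
[-0.0001, 0.0004, 0.1858, 0.0] rows 2.0
```

Request:
apply_moves --commands '[[[0, 0.002, 0.08, 0, 0, 0, 0.85], [0, 0.002, 0.15, 0, 0, 0, 0.85], [0, 0.002, 0.186, 0, 0, 0, 0.85], [0, 0.002, 0.186, 0, 0, 0, 0.85], [0, 0.002, 0.186, 0, 0, 0, 0.5], [0, 0.002, 0.186, 0, 0, 0, 0.5], [0, 0.002, 0.186, 0, 0, 0, 0.5], [0, 0.002, 0.186, 0, 0, 0, 0.5], [0, 0.002, 0.186, 0, 0, 0, 0.5], [0, 0.002, 0.186, 0, 0, 0, 0.5], [0, 0.002, 0.186, 0, 0, 0, 0.5], [0, 0.002, 0.15, 0, 0, 0, 0.5], [0, 0.002, 0.08, 0, 0, 0, 0.5], [0, 0.002, -0.02, 0, 0, 0, 0.5], [0, 0.002, -0.1, 0, 0, 0, 0.5], [0, 0.002, -0.1, 0, 0, 0, 0.5], [0, 0.002, -0.1, 0, 0, 0, 0.5]]]' --force 30

```text
clock: 31.1
position: [466.8, 182.0, 191.2]
ee_rot: [0.001, 0.736, 0.677, 0.001]
wrist_force: [-0.2, -0.6, -1.9]
width: 0.564
grip_force: 31.5
```

Run:
```python
from h import *
did([0,.002,-.1,0,0,0])
s=snap("wrist","wrist17.png");held(s)
a=seat(-98,0)
plan([(400,150,190,-20),(a[0],a[1],190,-80.8),(a[0],a[1],130,-80.8)])
```

```text
held [59.0, -1.5, 80.1, 49.5, -1.0, 68.8, 17380.0] ends [-48.8  98.4] tilt [1.8000e-02 2.0000e-03 6.7514e+01]
cmd [466.6 182.  190.3] meas [466.  181.8 190. ] t 31.1 w 0.563 F [-0.1 -0.4 -2. ] q6 0.32
[-0.0936, -0.1593, 0.0008, 0.1267] rows 2.3
[-0.4502, -0.0625, 0.0008, 0.6333] rows 7.6
[-0.4502, -0.0625, 0.1508, 0.6333] rows 1.7
```

Request:
apply_moves --commands '[[[-0.0936, -0.159, 0, 0, 0, 0.127, 0.5], [-0.0936, -0.159, 0, 0, 0, 0.127, 0.5], [-0.0936, -0.159, 0, 0, 0, 0.127, 0.5], [-0.45, -0.0625, 0, 0, 0, 0.633, 0.5], [-0.45, -0.0625, 0, 0, 0, 0.633, 0.5], [-0.45, -0.0625, 0, 0, 0, 0.633, 0.5], [-0.45, -0.0625, 0, 0, 0, 0.633, 0.5], [-0.45, -0.0625, 0, 0, 0, 0.633, 0.5], [-0.45, -0.0625, 0, 0, 0, 0.633, 0.5], [-0.45, -0.0625, 0, 0, 0, 0.633, 0.5], [-0.45, -0.0625, 0, 0, 0, 0.633, 0.5], [-0.45, -0.0625, 0, 0, 0, 0.633, 0.5], [-0.45, -0.0625, 0.07, 0, 0, 0.633, 0.5], [-0.45, -0.0625, 0.14, 0, 0, 0.633, 0.5], [-0.45, -0.0625, 0.183, 0, 0, 0.633, 0.5], [-0.45, -0.0625, 0.183, 0, 0, 0.633, 0.5], [-0.45, -0.0625, 0.183, 0, 0, 0.633, 0.5]]]'

```text
clock: 32.85
position: [426.9, 4.8, 117.1]
ee_rot: [-0.0, 0.997, 0.081, -0.0]
wrist_force: [0.5, -0.2, -1.3]
width: 0.563
grip_force: 31.7
```

Run:
```python
from h import *
did([-.45,-.0625,.183,0,0,.633])
s=snap("wrist","wrist18.png");held(s)
P=cloud(s);q=unseat(P)
b=(np.abs(q[...,0]-30)<140)&(np.abs(q[...,1])<55)&(np.abs(q[...,2])<3.5); print("  bed",np.percentile(q[b],[.5,99.5],axis=0).round(1).tolist())
k=unseat(cmd()[0]);print("tcp seat",k.round(1))
b=seat(-26,0)
plan([(b[0],b[1],117,-81.4),(b[0],b[1],110,-81.4)])
```

```text
held [52.4, -0.3, 99.5, 49.5, -1.3, 69.5, 25097.0] ends [-47.9 113.2] tilt [3.6000e-02 1.1000e-02 6.7851e+01]
  bed [[-93.4, -45.7, -2.6], [23.9, 43.5, 2.9]]
tcp seat [-9.800e+01  1.000e-01  1.051e+02]
cmd [426.7   4.7 117.1] meas [427.4   4.7 117.6] t 32.9 w 0.562 F [ 0.1  0.  -1.9] q6 1.26
[0.18, 0.0003, 0.0003, 0.0053] rows 1.9
[0.18, 0.0003, 0.0178, 0.0053] rows 0.6
```

Request:
apply_moves --commands '[[[0, 0.001, 0, 0, 0, 0.008, 0.5], [0.04, 0.001, 0, 0, 0, 0.008, 0.5], [0.09, 0.001, 0, 0, 0, 0.008, 0.5], [0.14, 0.001, 0, 0, 0, 0.008, 0.5], [0.17, 0.001, 0, 0, 0, 0.008, 0.5], [0.1785, 0.001, 0, 0, 0, 0.008, 0.5], [0.1785, 0.001, 0, 0, 0, 0.008, 0.5], [0.1785, 0.001, 0.006, 0, 0, 0.008, 0.5], [0.1785, 0.001, 0.012, 0, 0, 0.008, 0.5], [0.1785, 0.001, 0.012, 0, 0, 0.008, 0.5]]]'

```text
clock: 33.9
position: [496.1, 15.8, 111.9]
ee_rot: [-0.0, 0.997, 0.072, -0.001]
wrist_force: [-0.3, -1.5, -1.6]
width: 0.563
grip_force: 31.7
```

Request:
apply_moves --commands '[[[0, 0, 0.004, 0, 0, 0, 0.5], [0, 0, 0.004, 0, 0, 0, 0.5], [0, 0, 0.004, 0, 0, 0, 0.7], [0, 0, 0.004, 0, 0, 0, 0.7], [0, 0, 0.004, 0, 0, 0, 0.7], [0, 0, 0.03, 0, 0, -0.008, 0.7], [0, 0, 0.053, 0, 0, -0.008, 0.7], [0, 0, 0.053, 0, 0, -0.008, 0.7], [0, 0, 0.053, 0, 0, -0.008, 0.5], [0, 0, 0.053, 0, 0, -0.008, 0.5], [0, 0, 0.053, 0, 0, -0.008, 0.5], [0, 0, 0.053, 0, 0, -0.008, 0.5], [0, 0, 0.053, 0, 0, -0.008, 0.5]]]' --force 25

```text
clock: 35.2
position: [496.8, 15.8, 90.9]
ee_rot: [-0.0, 0.997, 0.081, -0.0]
wrist_force: [-0.0, -0.1, -5.4]
width: 0.582
grip_force: 27.7
```

Request:
apply_moves --commands '[[[0, 0, 0, 0, 0, 0, 0.72], [0, 0, 0, 0, 0, 0, 0.72], [0, 0, 0, 0, 0, 0, 0.72], [0, 0, -0.1, 0, 0, 0, 0.72], [0, 0, -0.2, 0, 0, 0, 0.72], [-0.1, 0, -0.3, 0, 0, 0, 0.85], [-0.2, 0, -0.4, 0, 0, 0, 0.85], [-0.25, 0, -0.45, 0, 0, 0, 0.85], [-0.25, 0, -0.45, 0, 0, 0, 0.85], [-0.25, 0, -0.45, 0, 0, 0, 0.85]]]'

```text
clock: 36.2
position: [398.8, -0.3, 272.1]
ee_rot: [0.0, 0.997, 0.08, 0.002]
wrist_force: [1.4, -0.1, -0.5]
width: 0.85
grip_force: 0.0
```

Run:
```python
from h import *
did([.1785,.001,.012,0,0,.008]);did([0,0,.053,0,0,-.008]);did([-.25,0,-.45,0,0,0])
for n in ("wrist","side","scene"):
    s=snap(n,n+"19.png");pile(s,n,30);np.savez(n+"19.npz",**s)
    P=cloud(s);m=near(P,(613,217),110,4,17)&bright(s["image"])
    if m.sum()>100: print("plate",rect(P,m))
plan([(615,192,200,6.2),(615,192,76,6.2)])
```

```text
wrist [-22.7, -0.5, 109.7, 49.8, 0.2, 29.4, 7984.0] ends [-77.3  31.5] tilt [-1.0000e-03  1.0000e-03  2.9324e+01]
  bed [[-94.6, -45.5, -2.7], [39.2, 43.8, 2.9]]
side [-0.1, 0.7, 149.5, 56.3, -0.8, 29.4, 873.0] ends [-73.8  74.1] tilt [ 3.0000e-03 -3.0000e-03  2.9481e+01]
  bed [[-91.2, -42.1, -3.3], [157.0, 46.3, 3.4]]
plate [612.8, 217.4, 152.3, 49.9, -83.7, 9.9, 1354.0]
scene [-7.2, -0.0, 136.5, 50.1, -0.5, 30.5, 453.0] ends [-74.1  57.5] tilt [ 2.0000e-03 -1.0000e-03  3.0565e+01]
  bed [[-92.9, -45.5, -3.4], [154.8, 47.1, 3.4]]
plate [613.3, 216.0, 152.1, 54.5, -83.4, 10.9, 755.0]
cmd [ 3.985e+02 -3.000e-01  2.711e+02] meas [ 3.989e+02 -2.000e-01  2.701e+02] t 36.4 w 0.848 F [-0.  -0.8  0.3] q6 1.23
[0.6114, -0.3876, 0.1778, -0.7247] rows 10.6
[0.6114, -0.3876, 0.4878, -0.7247] rows 3.0
```

Request:
apply_moves --commands '[[[0.611, -0.388, 0.16, 0, 0, -0.726, 0.85], [0.611, -0.388, 0.16, 0, 0, -0.726, 0.85], [0.611, -0.388, 0.16, 0, 0, -0.726, 0.85], [0.611, -0.388, 0.16, 0, 0, -0.726, 0.85], [0.611, -0.388, 0.16, 0, 0, -0.726, 0.85], [0.611, -0.388, 0.16, 0, 0, -0.726, 0.85], [0.611, -0.388, 0.16, 0, 0, -0.726, 0.85], [0.611, -0.388, 0.16, 0, 0, -0.726, 0.85], [0.611, -0.388, 0.16, 0, 0, -0.726, 0.85], [0.611, -0.388, 0.16, 0, 0, -0.726, 0.85], [0.611, -0.388, 0.16, 0, 0, -0.726, 0.85], [0.611, -0.388, 0.24, 0, 0, -0.726, 0.85], [0.611, -0.388, 0.3, 0, 0, -0.726, 0.85], [0.611, -0.388, 0.3, 0, 0, -0.726, 0.85]]]'

```text
clock: 37.75
position: [612.5, 191.8, 146.3]
ee_rot: [-0.003, 0.668, 0.745, -0.004]
wrist_force: [-1.2, 0.9, -1.1]
width: 0.847
grip_force: 0.0
```

Run:
```python
from h import *
did([.611,-.388,.3,0,0,-.726])
s=snap("wrist","wrist20.png");P=cloud(s)
m=near(P,(613,217),110,4,17)&bright(s["image"]); print(rect(P,m),np.percentile(P[m],[.5,99.5],axis=0).round(1))
plan([(615,192,76,6.2)])
```

```text
[605.8, 259.9, 60.5, 49.2, -84.0, 9.4, 6656.0] [[580.3 141.8   7.6]
 [639.8 290.3  11.1]]
cmd [614.8 192.1 151.1] meas [613.8 192.1 148.4] t 37.8 w 0.847 F [-1.   0.1  0.3] q6 0.09
[-0.0004, 0.0005, 0.1878, 0.0013] rows 2.0
```

Request:
apply_moves --commands '[[[0, -0.003, 0.08, 0, 0, 0, 0.85], [0, -0.003, 0.15, 0, 0, 0, 0.85], [0, -0.003, 0.188, 0, 0, 0, 0.85], [0, -0.003, 0.188, 0, 0, 0, 0.85], [0, -0.003, 0.188, 0, 0, 0, 0.5], [0, -0.003, 0.188, 0, 0, 0, 0.5], [0, -0.003, 0.188, 0, 0, 0, 0.5], [0, -0.003, 0.188, 0, 0, 0, 0.5], [0, -0.003, 0.188, 0, 0, 0, 0.5], [0, -0.003, 0.188, 0, 0, 0, 0.5], [0, -0.003, 0.188, 0, 0, 0, 0.5], [0, -0.003, 0.15, 0, 0, 0, 0.5], [0, -0.003, 0.08, 0, 0, 0, 0.5], [0, -0.003, -0.02, 0, 0, 0, 0.5], [0, -0.003, -0.12, 0, 0, 0, 0.5], [0, -0.003, -0.12, 0, 0, 0, 0.5], [0, -0.003, -0.12, 0, 0, 0, 0.5]]]' --force 30

```text
clock: 39.5
position: [613.7, 192.0, 200.1]
ee_rot: [0.001, 0.667, 0.745, 0.001]
wrist_force: [0.6, 0.0, -2.4]
width: 0.56
grip_force: 31.5
```

Run:
```python
from h import *
did([0,-.003,-.12,0,0,0])
s=snap("wrist","wrist21.png");held(s)
a=seat(-98,0)
plan([(420,175,200,6.2),(a[0],a[1],200,-80.8),(a[0],a[1],128,-80.8)])
```

```text
held [61.7, -0.7, 73.0, 49.7, -0.0, 69.7, 14467.0] ends [-49.6  97.8] tilt [2.6000e-02 3.0000e-03 6.7764e+01]
cmd [613.6 192.  199.1] meas [612.8 191.8 198.4] t 39.5 w 0.562 F [-0.7  0.4 -3. ] q6 0.08
[0.0113, -0.4857, -0.0022, 0.0013] rows 4.4
[-0.4138, -0.5164, -0.0022, 0.7263] rows 10.6
[-0.4138, -0.5164, 0.1778, 0.7263] rows 1.9
```

Request:
apply_moves --commands '[[[0.011, -0.12, 0, 0, 0, 0, 0.5], [0.011, -0.24, 0, 0, 0, 0, 0.5], [0.011, -0.36, 0, 0, 0, 0, 0.5], [0.011, -0.486, 0, 0, 0, 0, 0.5], [0.011, -0.486, 0, 0, 0, 0, 0.5], [-0.414, -0.516, 0, 0, 0, 0.726, 0.5], [-0.414, -0.516, 0, 0, 0, 0.726, 0.5], [-0.414, -0.516, 0, 0, 0, 0.726, 0.5], [-0.414, -0.516, 0, 0, 0, 0.726, 0.5], [-0.414, -0.516, 0, 0, 0, 0.726, 0.5], [-0.414, -0.516, 0, 0, 0, 0.726, 0.5], [-0.414, -0.516, 0, 0, 0, 0.726, 0.5], [-0.414, -0.516, 0, 0, 0, 0.726, 0.5], [-0.414, -0.516, 0, 0, 0, 0.726, 0.5], [-0.414, -0.516, 0, 0, 0, 0.726, 0.5], [-0.414, -0.516, 0, 0, 0, 0.726, 0.5], [-0.414, -0.516, 0.06, 0, 0, 0.726, 0.5], [-0.414, -0.516, 0.12, 0, 0, 0.726, 0.5], [-0.414, -0.516, 0.178, 0, 0, 0.726, 0.5], [-0.414, -0.516, 0.178, 0, 0, 0.726, 0.5]]]'

```text
clock: 41.55
position: [424.0, 5.0, 124.9]
ee_rot: [-0.001, 0.997, 0.082, -0.004]
wrist_force: [-0.7, 0.9, -2.2]
width: 0.56
grip_force: 32.0
```

Run:
```python
from h import *
did([-.414,-.516,.178,0,0,.726])
s=snap("wrist","wrist22.png");held(s)
P=cloud(s);q=unseat(P)
b=(np.abs(q[...,0]-30)<140)&(np.abs(q[...,1])<55)&(np.abs(q[...,2])<3.5); print("  bed",np.percentile(q[b],[.5,99.5],axis=0).round(1).tolist())
print("tcp seat",unseat(cmd()[0]).round(1)); plan([])
s=snap("side","side22.png");pile(s,"side",46);pile(s,"side",30)
```

```text
held [47.9, -0.8, 96.8, 49.4, -0.2, 73.7, 24342.0] ends [-52.3  94.3] tilt [3.7000e-02 6.0000e-03 7.1779e+01]
  bed [[-93.7, -45.8, -2.6], [22.0, 43.6, 2.9]]
tcp seat [-9.790e+01 -1.000e-01  1.159e+02]
cmd [426.8   4.6 127.9] meas [425.2   4.8 126.3] t 41.6 w 0.563 F [ 0.8 -0.8 -1.1] q6 1.26
side [-48.3, 2.3, 99.5, 53.5, 0.3, 44.3, 500.0] ends [-95.1  40.9] tilt [-1.4000e-02  1.0000e-03  4.3836e+01]
  bed [[-90.7, -42.1, -3.4], [156.9, 47.1, 3.4]]
side [0.3, -1.7, 149.4, 58.5, 0.0, 29.5, 503.0] ends [-71.7  74.3] tilt [ 4.0000e-03 -3.0000e-03  2.9378e+01]
  bed [[-90.7, -42.1, -3.4], [156.9, 47.1, 3.4]]
```

Request:
apply_moves --commands '[[[0, 0, 0, 0, 0, 0, 0.5], [0.04, 0, 0, 0, 0, 0, 0.5], [0.09, 0, 0, 0, 0, 0, 0.5], [0.14, 0, 0, 0, 0, 0, 0.5], [0.175, 0, 0, 0, 0, 0, 0.5], [0.186, 0, 0, 0, 0, 0, 0.5], [0.186, 0, 0, 0, 0, 0, 0.5], [0.186, 0, 0.006, 0, 0, 0, 0.5], [0.186, 0, 0.012, 0, 0, 0, 0.5], [0.186, 0, 0.014, 0, 0, 0, 0.5], [0.186, 0, 0.014, 0, 0, 0, 0.5]]]'

```text
clock: 42.75
position: [499.7, 16.5, 122.1]
ee_rot: [-0.0, 0.997, 0.08, -0.0]
wrist_force: [0.2, -1.0, -2.3]
width: 0.562
grip_force: 32.1
```

Request:
apply_moves --commands '[[[0, 0, 0.003, 0, 0, 0, 0.5], [0, 0, 0.003, 0, 0, 0, 0.5], [0, 0, 0.003, 0, 0, 0, 0.7], [0, 0, 0.003, 0, 0, 0, 0.7], [0, 0, 0.003, 0, 0, 0, 0.7], [0, 0, 0.04, 0, 0, 0, 0.7], [0, 0, 0.075, 0, 0, 0, 0.7], [0, 0, 0.075, 0, 0, 0, 0.7], [0, 0, 0.075, 0, 0, 0, 0.5], [0, 0, 0.075, 0, 0, 0, 0.5], [0, 0, 0.075, 0, 0, 0, 0.5], [0, 0, 0.075, 0, 0, 0, 0.5], [0, 0, 0.075, 0, 0, 0, 0.5]]]' --force 25

```text
clock: 44.05
position: [500.2, 16.5, 92.4]
ee_rot: [0.0, 0.997, 0.081, 0.0]
wrist_force: [-0.2, -0.2, -3.0]
width: 0.584
grip_force: 27.4
```

Request:
apply_moves --commands '[[[0, 0, 0, 0, 0, 0, 0.72], [0, 0, 0, 0, 0, 0, 0.72], [0, 0, 0, 0, 0, 0, 0.72], [0, 0, -0.1, 0, 0, 0, 0.72], [0, 0, -0.2, 0, 0, 0, 0.72], [-0.1, 0, -0.3, 0, 0, 0, 0.4], [-0.2, 0, -0.4, 0, 0, 0, 0], [-0.25, 0, -0.45, 0, 0, 0, 0], [-0.25, 0, -0.45, 0, 0, 0, 0], [-0.25, 0, -0.45, 0, 0, 0, 0]]]'

```text
clock: 45.05
position: [401.8, 0.4, 273.2]
ee_rot: [0.0, 0.997, 0.08, 0.002]
wrist_force: [-0.3, 0.1, -1.0]
width: -0.002
grip_force: 0.0
```

Run:
```python
from h import *
did([.186,0,.014,0,0,0]);did([0,0,.075,0,0,0]);did([-.25,0,-.45,0,0,0])
for n in ("wrist","side","scene"):
    s=snap(n,n+"23.png");pile(s,n,40);np.savez(n+"23.npz",**s)
s=dict(np.load("wrist23.npz")); I=s["image"]; 
cv2.imwrite("pics/crop23.png",cv2.resize(I[0:190,180:380,::-1],None,fx=4,fy=3))
I=dict(np.load("side23.npz"))["image"]; cv2.imwrite("pics/crop23s.png",cv2.resize(I[180:320,230:400,::-1],None,fx=4,fy=4))
a=seat(-105,0)
plan([(a[0],a[1],180,-80.8),(a[0],a[1],89,-80.8)])
```

```text
wrist [-21.4, -0.4, 108.0, 49.6, 0.3, 39.4, 8288.0] ends [-74.5  31.9] tilt [-1.000e-03  1.000e-03  3.934e+01]
  bed [[-94.7, -45.6, -2.9], [42.4, 43.9, 2.9]]
side [2.6, 3.2, 149.0, 61.4, -0.1, 39.5, 856.0] ends [-71.6  76.4] tilt [ 2.0000e-03 -5.0000e-03  3.9488e+01]
  bed [[-91.1, -41.9, -3.4], [156.9, 46.5, 3.4]]
scene [-6.5, 0.6, 133.0, 50.8, 2.0, 40.7, 461.0] ends [-70.6  56.3] tilt [0.0000e+00 1.0000e-02 4.0604e+01]
  bed [[-92.5, -44.2, -3.3], [155.3, 46.4, 3.5]]
cmd [401.5   0.5 272.3] meas [402.    0.6 271.3] t 45.2 w -0.002 F [ 0.3 -0.5  0.2] q6 1.24
[0.0461, -0.0002, 0.2308, 0.0003] rows 2.4
[0.0461, -0.0002, 0.4583, 0.0003] rows 2.3
```

View pics/crop23s.png

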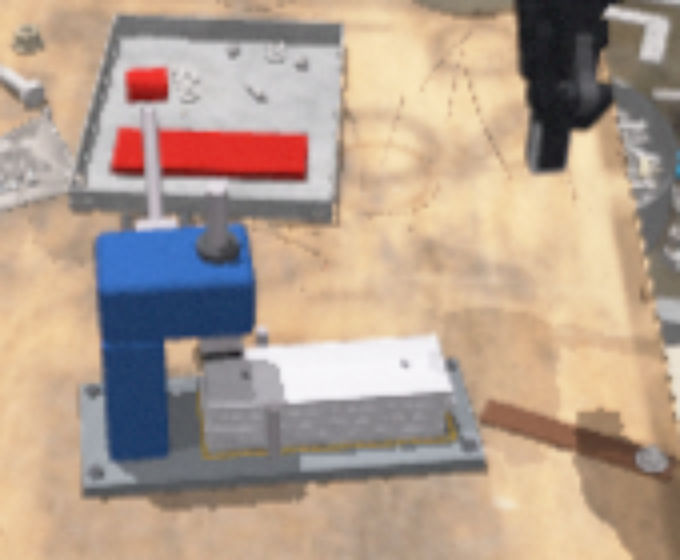

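The side crop shows four plates piled within the outline (pile at 205–450, 345–450 in the crop), the red plate flat in the tray and the lever up. The near ends differ by a few mm in x, so I'll push them flush with closed fingers, then squeeze the pile and draw it back.

Request:
apply_moves --commands '[[[0.046, 0, 0.12, 0, 0, 0, 0], [0.046, 0, 0.23, 0, 0, 0, 0], [0.046, 0, 0.34, 0, 0, 0, 0], [0.046, 0, 0.42, 0, 0, 0, 0], [0.046, 0, 0.455, 0, 0, 0, 0], [0.046, 0, 0.455, 0, 0, 0, 0], [0.065, 0, 0.455, 0, 0, 0, 0], [0.08, 0, 0.455, 0, 0, 0, 0], [0.086, 0, 0.455, 0, 0, 0, 0], [0.09, 0, 0.455, 0, 0, 0, 0], [0.09, 0, 0.455, 0, 0, 0, 0]]]'

```text
clock: 46.3
position: [437.3, 6.2, 90.8]
ee_rot: [0.0, 0.997, 0.081, 0.001]
wrist_force: [0.1, -0.4, 0.1]
width: -0.001
grip_force: 0.3
```

Run:
```python
from h import *
did([.09,0,.455,0,0,0]);plan([]);print(unseat(cmd()[0]).round(1))
s=snap("side","side24.png");pile(s,"side",40)
s=snap("wrist","wrist24.png");pile(s,"wrist",40);np.savez("wrist24.npz",**s)
```

```text
cmd [437.1   6.2  90.3] meas [437.3   6.2  90.8] t 46.3 w -0.001 F [ 0.1 -0.4  0.1] q6 1.26
[-87.5  -0.1  78.3]
side [1.7, -1.2, 152.2, 58.9, 0.5, 39.4, 858.0] ends [-71.   76.7] tilt [ 2.0000e-03 -4.0000e-03  3.9519e+01]
  bed [[-90.3, -41.1, -3.4], [157.0, 47.2, 3.4]]
wrist [-28.7, -0.5, 90.8, 49.5, -0.1, 39.4, 40200.0] ends [-72.2  16. ] tilt [-1.0000e-03  1.0000e-03  3.9367e+01]
  bed [[-93.4, -45.8, -2.5], [27.2, 43.5, 3.0]]
```

Request:
apply_moves --commands '[[[0.004, 0, 0, 0, 0, 0, 0], [0.007, 0, 0, 0, 0, 0, 0], [0.0075, 0, 0, 0, 0, 0, 0]]]'

```text
clock: 46.7
position: [439.3, 6.8, 90.2]
ee_rot: [-0.0, 0.997, 0.081, -0.001]
wrist_force: [-3.7, -0.3, 2.7]
width: 0.0
grip_force: 2.0
```

Request:
apply_moves --commands '[[[0.003, 0, 0, 0, 0, 0, 0], [0.006, 0, 0, 0, 0, 0, 0], [0.006, 0, 0, 0, 0, 0, 0]]]'

```text
clock: 47.0
position: [441.8, 7.1, 90.1]
ee_rot: [-0.0, 0.997, 0.081, -0.001]
wrist_force: [-4.4, -1.2, 3.4]
width: 0.005
grip_force: 2.4
```

Run:
```python
from h import *
did([.0075,0,0,0,0,0]);did([.006,0,0,0,0,0]);plan([]);print(unseat(cmd()[0]).round(1))
s=snap("wrist","wrist25.png");pile(s,"wrist",40)
s=snap("side");pile(s,"side",40)
```

```text
cmd [442.4   7.1  90.3] meas [441.8   7.1  90.1] t 47.0 w 0.005 F [-4.4 -1.2  3.4] q6 1.27
[-82.1  -0.1  78.3]
wrist [-24.3, -0.6, 90.8, 49.5, 0.1, 39.4, 40599.0] ends [-67.7  20.3] tilt [-1.0000e-03  0.0000e+00  3.9375e+01]
  bed [[-93.8, -45.7, -2.5], [31.3, 43.6, 2.9]]
side [7.1, 0.8, 150.0, 55.3, 0.1, 39.5, 858.0] ends [-66.1  81.3] tilt [ 0.0000e+00 -5.0000e-03  3.9458e+01]
  bed [[-90.6, -42.4, -3.4], [156.9, 46.6, 3.4]]
```

Run:
```python
from h import *
a=seat(-105,0);b=seat(-22,-0.2);c=seat(-27.2,-0.2)
plan([(a[0],a[1],90,-80.8),(a[0],a[1],180,-80.8),(b[0],b[1],180,-80.8),(b[0],b[1],90,-80.8),(c[0],c[1],90,-80.8)])
```

```text
cmd [442.4   7.1  90.3] meas [441.8   7.2  90.1] t 47.1 w -0.001 F [-5.2 -0.8  2.9] q6 1.27
[-0.0574, -0.0002, 0.0008, 0.0003] rows 1.0
[-0.0574, -0.0002, -0.2242, 0.0003] rows 2.3
[0.1501, 0.0004, -0.2242, 0.0003] rows 2.2
[0.1501, 0.0004, 0.0008, 0.0003] rows 2.3
[0.1371, 0.0004, 0.0008, 0.0003] rows 0.6
```

Request:
apply_moves --commands '[[[-0.057, 0, 0, 0, 0, 0, 0], [-0.057, 0, 0, 0, 0, 0, 0], [-0.057, 0, -0.12, 0, 0, 0, 0.78], [-0.057, 0, -0.224, 0, 0, 0, 0.78], [-0.057, 0, -0.224, 0, 0, 0, 0.78], [0.05, 0, -0.224, 0, 0, 0, 0.78], [0.15, 0, -0.224, 0, 0, 0, 0.78], [0.15, 0, -0.224, 0, 0, 0, 0.78], [0.15, 0, -0.224, 0, 0, 0, 0.78], [0.15, 0, -0.12, 0, 0, 0, 0.78], [0.15, 0, -0.04, 0, 0, 0, 0.78], [0.15, 0, -0.003, 0, 0, 0, 0.78], [0.15, 0, -0.003, 0, 0, 0, 0.78], [0.15, 0, -0.003, 0, 0, 0, 0.5], [0.15, 0, -0.003, 0, 0, 0, 0.5], [0.15, 0, -0.003, 0, 0, 0, 0.5], [0.15, 0, -0.003, 0, 0, 0, 0.5], [0.15, 0, -0.003, 0, 0, 0, 0.5], [0.15, 0, -0.003, 0, 0, 0, 0.5]]]' --force 40

```text
clock: 49.0
position: [501.9, 16.7, 92.2]
ee_rot: [0.0, 0.997, 0.081, 0.001]
wrist_force: [-0.9, -0.4, 2.4]
width: 0.578
grip_force: 44.4
```

Request:
apply_moves --commands '[[[-0.005, 0, 0, 0, 0, 0, 0.5], [-0.01, 0, 0, 0, 0, 0, 0.5], [-0.013, 0, 0, 0, 0, 0, 0.5], [-0.013, 0, 0, 0, 0, 0, 0.5], [-0.013, 0, 0, 0, 0, 0, 0.72], [-0.013, 0, 0, 0, 0, 0, 0.72], [-0.013, 0, 0, 0, 0, 0, 0.72], [-0.013, 0, -0.1, 0, 0, 0, 0.72], [-0.013, 0, -0.2, 0, 0, 0, 0.72], [-0.1, 0, -0.3, 0, 0, 0, 0.72], [-0.2, 0, -0.4, 0, 0, 0, 0.72], [-0.25, 0, -0.45, 0, 0, 0, 0.72], [-0.25, 0, -0.45, 0, 0, 0, 0.72], [-0.25, 0, -0.45, 0, 0, 0, 0.72]]]'

```text
clock: 50.4
position: [402.5, 0.7, 271.8]
ee_rot: [0.0, 0.997, 0.08, 0.001]
wrist_force: [0.3, 0.3, 0.3]
width: 0.721
grip_force: 0.0
```

Run:
```python
from h import *
did([.15,0,-.003,0,0,0]);did([-.25,0,-.45,0,0,0]);plan([])
for n in ("wrist","side","scene"):
    s=snap(n,n+"26.png");pile(s,n,40);np.savez(n+"26.npz",**s)
I=dict(np.load("wrist26.npz"))["image"]; a=cv2.resize(I[0:180,190:360,::-1],None,fx=3,fy=3)
I=dict(np.load("side26.npz"))["image"]; b=cv2.resize(I[240:310,240:360,::-1],(510,298))
cv2.imwrite("pics/crop26.png",cv2.resize(np.vstack([a,b]),None,fx=.7,fy=.7))
```

```text
cmd [402.9   0.7 271.5] meas [402.5   0.7 271.8] t 50.4 w 0.721 F [0.3 0.3 0.3] q6 1.24
wrist [-20.9, -0.7, 106.6, 49.7, 0.1, 39.4, 8296.0] ends [-73.2  31.8] tilt [-1.0000e-03  1.0000e-03  3.9336e+01]
  bed [[-94.2, -45.6, -2.9], [42.0, 43.8, 2.8]]
side [3.4, 3.2, 148.5, 63.1, -2.2, 39.5, 856.0] ends [-70.2  76.9] tilt [ 0.0000e+00 -1.0000e-02  3.9524e+01]
  bed [[-91.1, -42.8, -3.4], [156.9, 46.8, 3.4]]
scene [-3.8, -0.1, 135.4, 51.1, -0.5, 40.8, 438.0] ends [-69.6  59. ] tilt [1.0000e-03 1.0000e-02 4.0611e+01]
  bed [[-93.2, -43.7, -3.4], [155.6, 46.4, 3.5]]
```

View pics/crop26.png

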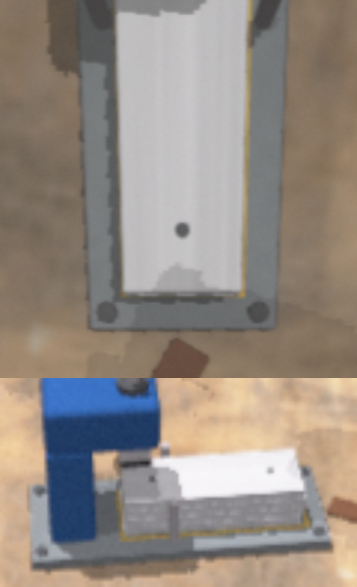

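The crop shows the pile square inside the outline with yellow visible on all sides. A quick numeric check that the lower plates' near faces are flush:

Run:
```python
from h import *
for n in ("wrist","side","scene"):
    s=dict(np.load(n+"26.npz"));q=unseat(cloud(s))
    for ax,lim in ((0,(-88,-62)),(1,(18,34))):
        o=1-ax; r=[]
        for k in range(4):
            m=(q[...,ax]>lim[0])&(q[...,ax]<lim[1])&(q[...,2]>10*k+2.5)&(q[...,2]<10*k+7.5)&((np.abs(q[...,1])<20) if ax==0 else (np.abs(q[...,0]+20)<40))
            r.append((int(m.sum()),round(float(np.median(q[m][:,ax])),1) if m.any() else None))
        print(n,"xy"[ax],r)
print("tcp up knob")
b=seat(98.7,-111,186)
def k(th): p=seat(100,-45-95*np.cos(th),118+95*np.sin(th)); return (p[0],p[1],p[2]+54,YAW)
for n in ("side","scene"):
    s=dict(np.load(n+"26.npz"));P=cloud(s);m=red(s["image"])&near(P,(640,-80),60,150,260)
    if m.any(): print(n,m.sum(),unseat(P[m]).min(0).round(1),unseat(P[m]).max(0).round(1))
a=k(.8); plan([(402.9,-150,320,9.2),(a[0],a[1],320,9.2),a])
```

```text
wrist x [(0, None), (0, None), (0, None), (5, -74.2)]
wrist y [(0, None), (0, None), (0, None), (12, 24.1)]
side x [(1, -87.5), (0, None), (0, None), (4, -64.6)]
side y [(51, 24.5), (46, 24.2), (48, 24.5), (53, 24.3)]
scene x [(24, -75.5), (7, -71.8), (9, -72.7), (10, -71.2)]
scene y [(36, 27.7), (20, 24.1), (23, 24.2), (17, 23.7)]
tcp up knob
side 70 [  90.5 -117.2  182.2] [113.4 -98.6 196. ]
scene 50 [  86.8 -118.6  181.2] [ 112.4 -100.9  199. ]
cmd [402.9   0.7 271.5] meas [403.1   0.8 270.3] t 50.5 w 0.722 F [ 0.9 -0.   0.1] q6 1.24
[-0.0606, 0.3718, -0.1212, -0.7497] rows 11.0
[0.5549, 0.2781, -0.1212, -0.7497] rows 5.5
[0.5549, 0.2781, 0.0484, -0.7497] rows 1.9
```

Four layers are flush: y faces within 0.3 mm and near ends about −74. Now the lever.

Run:
```python
from h import *
plan([(402.9,-120,320,9.2),(639.2,-66.4,342,9.2),(639.2,-66.4,257.5,9.2)])
```

```text
cmd [402.9   0.7 271.5] meas [403.1   0.8 270.3] t 50.5 w 0.722 F [ 0.9 -0.   0.1] q6 1.24
[-0.0485, 0.2978, -0.1212, -0.7497] rows 11.0
[0.5561, 0.2604, -0.1762, -0.7497] rows 5.4
[0.5561, 0.2604, 0.0351, -0.7497] rows 2.2
```

Request:
apply_moves --commands '[[[-0.0485, 0.298, -0.121, 0, 0, -0.75, 0.72], [-0.0485, 0.298, -0.121, 0, 0, -0.75, 0.72], [-0.0485, 0.298, -0.121, 0, 0, -0.75, 0.72], [-0.0485, 0.298, -0.121, 0, 0, -0.75, 0.72], [-0.0485, 0.298, -0.121, 0, 0, -0.75, 0.72], [-0.0485, 0.298, -0.121, 0, 0, -0.75, 0.72], [-0.0485, 0.298, -0.121, 0, 0, -0.75, 0.72], [-0.0485, 0.298, -0.121, 0, 0, -0.75, 0.72], [0.556, 0.2604, -0.176, 0, 0, -0.75, 0.72], [0.556, 0.2604, -0.176, 0, 0, -0.75, 0.72], [0.556, 0.2604, -0.176, 0, 0, -0.75, 0.72], [0.556, 0.2604, -0.176, 0, 0, -0.75, 0.72], [0.556, 0.2604, -0.176, 0, 0, -0.75, 0.72], [0.556, 0.2604, -0.176, 0, 0, -0.75, 0.72], [0.556, 0.2604, -0.176, 0, 0, -0.75, 0.72], [0.556, 0.2604, -0.176, 0, 0, -0.75, 0.72]]]'

```text
clock: 52.15
position: [638.5, -66.5, 340.3]
ee_rot: [-0.001, 0.648, 0.762, -0.001]
wrist_force: [0.3, 0.4, -0.1]
width: 0.72
grip_force: 0.0
```

Run:
```python
from h import *
did([.556,.2604,-.176,0,0,-.75]);plan([(639.2,-66.4,257.5,9.2)])
s=snap("wrist","wrist27.png");P=cloud(s);m=red(s["image"])&near(P,(640,-75),60,150,260)
p,R=cmd();q=R.inv().apply(P[m]-p);print(m.sum(),q.min(0).round(1),q.max(0).round(1))
```

```text
cmd [639.2 -66.4 341.9] meas [638.5 -66.5 340.3] t 52.1 w 0.72 F [ 0.3  0.4 -0.1] q6 -0.37
[0.0, 0.0001, 0.2111, 0.0003] rows 2.2
1054 [-18.8 -12.8 133.9] [  0.9  12.1 146.8]
```

Request:
apply_moves --commands '[[[-0.0175, 0, 0.1, 0, 0, 0, 0.72], [-0.0175, 0, 0.19, 0, 0, 0, 0.72], [-0.0175, 0, 0.223, 0, 0, 0, 0.72], [-0.0175, 0, 0.223, 0, 0, 0, 0.72], [-0.0175, 0, 0.223, 0, 0, 0, 0.15], [-0.0175, 0, 0.223, 0, 0, 0, 0.15], [-0.0175, 0, 0.223, 0, 0, 0, 0.15], [-0.0175, 0, 0.223, 0, 0, 0, 0.15], [-0.0175, 0, 0.223, 0, 0, 0, 0.15], [-0.0175, 0, 0.223, 0, 0, 0, 0.15], [-0.0175, 0, 0.223, 0, 0, 0, 0.15]]]' --force 40

```text
clock: 53.3
position: [640.9, -73.8, 254.9]
ee_rot: [0.002, 0.648, 0.762, 0.001]
wrist_force: [-1.2, -1.9, 6.2]
width: 0.292
grip_force: 43.1
```

Request:
apply_moves --commands '[[[-0.012, 0, 0.013, 0, 0, 0, 0.15], [-0.0236, 0, 0.0267, 0, 0, 0, 0.15], [-0.034, 0, 0.041, 0, 0, 0, 0.15], [-0.043, 0, 0.0565, 0, 0, 0, 0.15], [-0.051, 0, 0.0725, 0, 0, 0, 0.15], [-0.0578, 0, 0.089, 0, 0, 0, 0.15], [-0.063, 0, 0.106, 0, 0, 0, 0.15], [-0.0672, 0, 0.1233, 0, 0, 0, 0.15], [-0.07, 0, 0.141, 0, 0, 0, 0.15], [-0.0718, 0, 0.1585, 0, 0, 0, 0.15], [-0.072, 0, 0.176, 0, 0, 0, 0.15], [-0.0708, 0, 0.194, 0, 0, 0, 0.15], [-0.068, 0, 0.212, 0, 0, 0, 0.15], [-0.0648, 0, 0.229, 0, 0, 0, 0.15], [-0.0578, 0, 0.252, 0, 0, 0, 0.15], [-0.0485, 0, 0.2738, 0, 0, 0, 0.15], [-0.0485, 0, 0.2738, 0, 0, 0, 0.15]]]'

```text
clock: 55.0
position: [644.4, -94.3, 143.9]
ee_rot: [0.002, 0.648, 0.762, -0.001]
wrist_force: [0.5, -6.4, 0.3]
width: 0.295
grip_force: 51.6
```

Request:
apply_moves --commands '[[[0.002, 0, 0.004, 0, 0, 0, 0.15], [0.003, 0, 0.009, 0, 0, 0, 0.15], [0.003, 0, 0.009, 0, 0, 0, 0.15]]]'

```text
clock: 55.3
position: [644.2, -93.4, 141.8]
ee_rot: [0.003, 0.648, 0.762, -0.0]
wrist_force: [-2.0, -5.8, 5.8]
width: 0.294
grip_force: 52.5
```

Request:
apply_moves --commands '[[[0.002, 0, 0.005, 0, 0, 0, 0.15], [0.003, 0, 0.01, 0, 0, 0, 0.15], [0.003, 0, 0.01, 0, 0, 0, 0.15]]]'

```text
clock: 55.6
position: [644.3, -93.1, 141.5]
ee_rot: [0.004, 0.647, 0.762, -0.001]
wrist_force: [-6.2, -7.3, 22.5]
width: 0.294
grip_force: 54.9
```

Request:
apply_moves --commands '[[[0, 0, -0.006, 0, 0, 0, 0.7], [0, 0, -0.006, 0, 0, 0, 0.7], [0, 0, -0.006, 0, 0, 0, 0.7], [0, 0, -0.006, 0, 0, 0, 0.7], [0, 0, -0.1, 0, 0, 0, 0.7], [0, 0, -0.2, 0, 0, 0, 0.7], [0, 0, -0.32, 0, 0, 0, 0.7], [0, 0, -0.42, 0, 0, 0, 0.7], [-0.1, 0, -0.5, 0, 0, 0, 0.7], [-0.2, 0, -0.5, 0, 0, 0, 0.7], [-0.2, 0, -0.5, 0, 0, 0, 0.7]]]'

```text
clock: 56.7
position: [656.9, -173.8, 336.0]
ee_rot: [0.002, 0.649, 0.76, -0.001]
wrist_force: [-0.6, 0.4, -1.1]
width: 0.696
grip_force: 0.0
```

Run:
```python
from h import *
for r in ([-.0175,0,.223,0,0,0],[-.0485,0,.2738,0,0,0],[.003,0,.009,0,0,0],[.003,0,.01,0,0,0],[-.2,0,-.5,0,0,0]): did(r)
plan([])
for n in ("side","scene","wrist"):
    s=snap(n,n+"28.png");pile(s,n,40);P=cloud(s);np.savez(n+"28.npz",**s)
    m=red(s["image"])&near(P,(640,-90),80,60,220)
    if m.any(): print(n,"knob",m.sum(),unseat(P[m]).min(0).round(1),unseat(P[m]).max(0).round(1))
    m=red(s["image"])&near(P,(618,-262),140,-5,40)
    if m.sum()>50: print("redplate",rect(P,m))
    for t in ("tape_white","tape_clear","pack_kraft"): print(t,[np.round(d["position"]).tolist() for d in viewer.find_in(n,t)][:1])
I=dict(np.load("side28.npz"))["image"]; cv2.imwrite("pics/crop28s.png",cv2.resize(I[170:320,230:400,::-1],None,fx=4,fy=4))
```

```text
cmd [ 655.9 -169.1  335.6] meas [ 656.9 -173.8  336. ] t 56.7 w 0.696 F [-0.6  0.4 -1.1] q6 -0.52
side [3.3, 0.6, 147.3, 54.6, 0.1, 39.6, 760.0] ends [-69.5  74.1] tilt [ 2.0000e-03 -8.0000e-03  3.9596e+01]
  bed [[-91.0, -43.8, -3.4], [156.9, 46.8, 3.3]]
side knob 50 [  90.3 -136.5   76.4] [ 114.8 -118.1   88.7]
redplate [620.8, -259.5, 148.0, 55.6, 1.3, 10.7, 506.0]
tape_white [[769.0, 124.0, 32.0]]
tape_clear [[422.0, -508.0, 31.0]]
pack_kraft [[805.0, -1.0, 51.0]]
scene [-9.6, 1.7, 123.1, 47.5, -4.4, 40.3, 290.0] ends [-70.   48.7] tilt [-8.0000e-03 -1.0000e-03  4.0282e+01]
  bed [[-91.9, -44.2, -3.3], [155.1, 46.7, 3.5]]
scene knob 50 [  88.2 -139.3   71.7] [ 116.8 -119.6   93.7]
redplate [664.9, -246.2, 86.0, 42.4, -36.0, 12.3, 144.0]
tape_white [[763.0, 112.0, 28.0]]
tape_clear [[414.0, -524.0, 36.0]]
pack_kraft [[795.0, -24.0, 51.0]]
wrist none
wrist knob 636 [  87.5 -142.1   77.6] [ 112.  -121.8   88.7]
redplate [618.5, -262.2, 147.5, 49.2, -0.1, 10.9, 3963.0]
tape_white []
tape_clear [[472.0, -542.0, 35.0]]
pack_kraft [[796.0, -29.0, 48.0]]
```

View pics/crop28s.png

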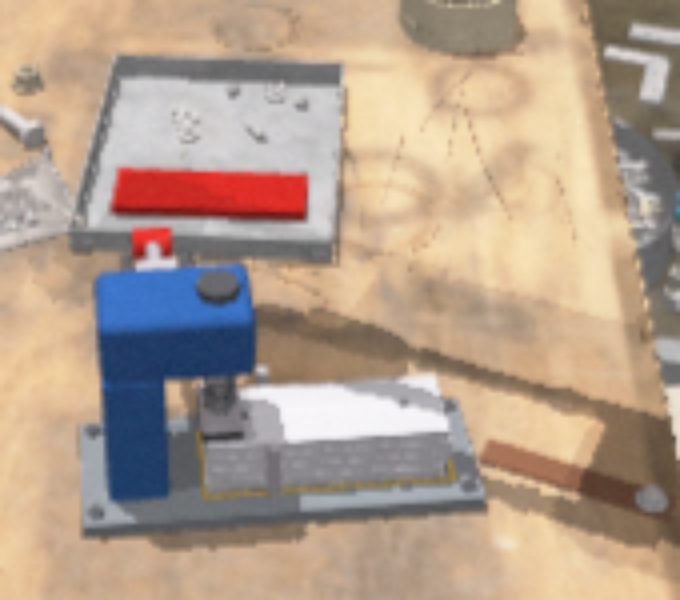

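The side crop shows the foot pressing on the four-plate pile inside the outline, and the lever down: the knob top is 4 mm lower than at the start, on its stop. The red plate lies flat in the tray and the bystanders haven't moved.

```bash
python3 -c "
from plant import ticket
print(ticket.sign_off())"
```

```text
the job is handed in; nothing more can be done
None
```

The job is done and handed in at about 57 s: the red setting plate lies flat in the tray, all four aluminium plates are stacked squarely within the outline, and the lever is fully down with the foot clamping the pile.

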